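# Free the seized pivot pin of the disc sander and take the wheel off

## Robot

A 7-joint arm with a two-finger parallel gripper is mounted at the origin on the work surface. World frame = base frame: x ahead of the robot, y to its left, z up, the work surface at z = 0. Lengths are in m, angles in degrees, forces in N, time in s.
With the tool pointing down it reaches from about 0.425 to 0.875 m from the base axis. Payload 4.7 kg.
Tool frame: the origin (TCP) lies at the very end of the fingers, on their centre line; the grasp point (between the pads) lies 19 mm behind it; z points along the fingers, y is the direction in which the jaws open and shut (so a half turn about z gives the same grasp; the last joint's range is limited). The gripper opens to 87 mm and grips with 3 to 60 N. Pads are 19 mm wide; open, the fingers measure 117 mm over their backs; the gripper's body (75 mm by 190 mm) begins 51 mm behind the grasp point.
Start: joints at [-73.562, 18.392, -4.016, 83.108, 1.295, 78.541, -3.26], TCP at [0.175, 0.626, 0.199] pointing down, gripper open.
Joint ranges: [-163.93, 163.93], [-17.29, 119.83], [-79.2, 71.16], [3.27, 140.29], [-89.18, 269.18], [5.43, 117.66], [-154.24, 154.24]. Speed limits (degrees/s): [147.25, 147.25, 180, 180, 180, 180, 180].

## Interface

Orientations are given as [roll, pitch, yaw] about the fixed x, y, z axes, in that order (R = Rz(yaw) Ry(pitch) Rx(roll)).
In Python, from cell import * gives the robot as it stands.
- The arm moves only by the tool arm_command, never from a script. Its argument "targets" is a list that holds one entry, the list of rows, each a list of 7 numbers: the shift along the tool's x, y, z in m, then the turn, a rotation vector about the tool's x, y, z in degrees, then the gripper's target within -1 to 1 (shut at 1, half-way at 0, fully open at -1). In form: [[[tx, ty, tz, rx, ry, rz, claw], ...]]. A call has 1 to 10 rows; each row is the pose to reach, as a shift and turn from the pose commanded when the call began, along the tool's axes at that moment; what a row does not reach only later rows make up. A row lasts 1/10 s, in which the tool goes at most 50 mm and 8.59 degrees, less where a joint would pass 70% of its speed; a pose out of reach is approached as far as the arm can. A call with a gripper value outside its range is refused whole. The fingers move at their own pace and stop on an object; "newtons" is the grip in N (left out, the last holds). Time passes only in rows, so rows that repeat a pose let the fingers close. It gives the time, the measured TCP pose, the force and the opening at its end, in the units of the state.
- get_obs(): the state, without advancing time (a new reading comes with each control period).
- read_camera(name): name is "side" or "top"; returns a dict with "img" (480x640x3 uint8, red, green, blue), "z_map" (480x640 float32, m along the optical axis (not along the pixel's ray), 0 where there is no reading), "K" (3x3 intrinsics, pixels), "D" ([k1, k2, p1, p2, k3] as OpenCV has them; the pictures are not rectified), "origin" and "attitude" of the camera in the world. Camera axes: x right, y down, z forward; pixel columns grow to the right and rows downward; lengths in m; the calibration is good to about 2 mm. A picture is of the moment at which its call begins.
- sign_off(): hands the job in, once; it reports no verdict.
Trained networks look in the newest picture that a camera, given by its name, has taken for a name from the list of things; names that differ only in an ending like _2 or _b are one class to them, and where a whole thing is asked for, a point or a joint stands for the part that bears it (a point fixed in the world has none). Each returns a list of dicts, best first, with "conf" (0 to 1); they miss things now and then, are a little off and sometimes report something else, mostly with a low value. They report only what shows in the picture. A call takes as long as a camera call. They do not tell look-alikes from the thing itself.
- search_frame(thing, camera): "position" ([column, row] in pixels, amid what is visible of it).
The state is a dict: "time_s": time; "qpos": joint angles; "joint_velocities": joint speeds; "effort": joint torques, N m; "tool_pos": TCP position; "tool_rot": TCP orientation; "force": force on the tool from outside, world axes, zero at the start; "wrist_torque": the same for the moment, N m; "grip_width": finger opening in m.
Only numpy, scipy, OpenCV 4.12 (cv2) and the standard library are available. Lean on these libraries where they do the work, as an engineer would, in place of code of your own. Each camera call takes 0.05 s, during which the arm holds its last target.

## Task

The pivot pin that holds the wooden wheel on the disc sander's tilted table has seized in its bore. Work it free by twisting its T-handle to and fro, each time 15 degrees or more away from where it stood and back again, as you draw it out along its own axis so that the sander is neither dragged along nor lifted, and hang it upright by its collar in the free slot of the wooden pin rack. Then lift the wheel off the table and set it flat on the floor of the wheel tray beside the other wheels, dropping nothing and leaving the sander, the spare pins and the other wheels where they are.

Things in the scene. Friction and masses are not known exactly. Their poses are not given: they have to be found in the camera images.
- sander: Bench disc sander, 4.5 kg, loose on rubber feet; base 200 (x) x 290 mm (y). Origin on the bench below the upright 150 mm disc's face (plane y = 0; disc housing 218 mm high). Motor towards its -y (switch box 222 mm high), tilted table towards +y. Axis of bore, pin and wheel: the table's normal, (0, 0.500, 0.866) in this frame. 25 N along it leaves the sander standing; 30 N or more drags or lifts it.
- table_edge (a point): Middle of the upper edge of the table's face, next to the disc: y = 6 mm, z = 132 mm in the sander's frame. From here the rubber-faced table (170 mm in x, 115 mm down the slope, 12 mm thick) runs down towards the sander's +y at 30 degrees.
- bore (a point): Mouth of the bore in the table's face, under the wheel, 40 mm down the slope; 34 mm deep. Dry friction of 50 to 80 N grips the pin over its first 13 mm of travel; after that it is loose. Pulled straight, the sander moves before the pin does. While the pin turns (0.35 to 0.55 N m) a light pull draws it: 2.3 mm per radian of turning takes about 20 N, more per radian takes more.
- pin: Steel pivot pin with T-handle, 106 mm long, 0.16 kg. Origin on its axis at the collar's underside, z towards the handle, y along the bar. Shank 14 mm diameter down to z = -66; collar 30 mm diameter, z = 0 to 5; neck 9 mm; bar 64 long (y), 12 wide (x), 14 tall. At the start it is fully in the bore, collar 2 mm over the wheel, its x axis along the sander's x. Clear of the wheel after 64 mm.
- pin_handle (a point): Centre of the T-handle's bar, where to grip it across its 12 mm width (along the pin's x): 33 mm above the collar's underside on the pin's axis. Nothing but the 9 mm neck is below the bar down to the collar.
- pin_foot (a point): Foot of the pin's shank, on its axis, 66 mm below the collar's underside; at the start it is on the bottom of the bore.
- wheel: Turned beech wheel, 60 mm diameter, 30 mm thick, 0.06 kg, 17 mm centre hole, lying on the tilted table round the pin. Origin in the centre of its underside, z along its axis. The rubber keeps it from sliding once the pin is out. Its rim is 10 mm from the table's upper edge near the disc, so grip it across the diameter along the sander's x, where both sides are free.
- rack: Wooden pin rack, fixed: a level slotted board 70 mm deep (x), 240 mm long (y), 15 mm thick, its top 115 mm above the bench, on end posts. Origin on the bench under its centre, front towards -x. Slots 20 mm wide at y = -80, 0, 80 mm run from the front edge (x = -35) to x = 9 mm, open above, below and in front. The middle slot is free. A pin hangs with its collar on the board, shank in the slot.
- rack_slot (a point): Point in the free middle slot, level with the board's top, 25 mm behind the front edge (x = -10 mm of the rack): where the pin's axis and the underside of its collar should come, from above or from the front.
- spare_thin: Spare pin, shank 12 mm diameter and 55 mm long, bar 54 mm and 33 mm above the board, hanging in the rack's slot at y = -80 mm, bar roughly along the rack's x.
- spare_thick: Spare pin, shank 16 mm diameter and 80 mm long, bar 60 mm and 33 mm above the board, hanging in the rack's slot at y = 80 mm, bar roughly along the rack's x.
- tray: Plywood wheel tray, fixed, open on top: 170 mm (x) by 220 mm (y), 40 mm high, walls and floor 8 mm thick. Origin on the bench under its centre, z up. Two wheels lie in its -y half; the +y half is free.
- tray_free (a point): Centre of the tray's free part, on its floor (8 mm above the bench), 40 mm from the tray's centre towards its +y. The fingers have most room along the tray's x.
- wheel_a: Finished wheel like the other (60 x 30 mm), lying flat in the tray's -y half. Origin in the centre of its underside.
- wheel_b: Second finished wheel (60 x 30 mm), lying flat in the tray's -y half. Origin in the centre of its underside.
Mind the look-alikes: they are no part of the job. Leave any orange or turquoise look-alike of the pin alone.

How it is judged (in metres and radians):
On the way, in this order (a step that is already met when the one before it is completed fails the run):
1. The pin, still tight in its bore, is twisted at least 12 degrees to either side (angle between the x axis of pin and the x axis of sander, either way round above 0.21 rad and z of pin_foot in the frame of sander below 0.094 m).
2. The pin, still tight in its bore, is twisted back again to within 5 degrees of where it started (angle between the x axis of pin and the x axis of sander, either way round below 0.09 rad and z of pin_foot in the frame of sander below 0.094 m).
3. The pin, still tight in its bore, is twisted at least 12 degrees away once more, to either side (all of step 1).
At the end, for the whole second after the job is handed in: The pin hangs by its collar in the rack's middle slot (within 5 mm of the board's top and 9 degrees of upright); the wheel lies flat on the tray's floor (within 6 degrees and 5 mm); both at rest and let go; the sander within 10 mm of where it was (z of pin in the frame of rack between 0.11 and 0.12 m and angle between pin's own z axis and vertical below 0.15 rad and y of pin in the frame of rack between -0.008 and 0.008 m and x of pin in the frame of rack between -0.034 and 0.008 m and linear speed of each of pin, wheel below 0.02 m/s and z of wheel in the frame of tray between 0.003 and 0.013 m and angle between wheel's own z axis and vertical below 0.1 rad and x of wheel in the frame of tray between -0.052 and 0.052 m and y of wheel in the frame of tray between -0.078 and 0.078 m and distance of sander from where it was at the start of the episode below 0.01 m); the robot touches nothing.
It fails at once if The sander is dragged or pushed 10 mm or more, or one side is lifted (2 degrees) (distance of sander from where it was at the start of the episode above 0.01 m or angle between sander's own z axis and vertical above 0.035 rad).
It fails at once if A spare pin is shifted by 25 mm or more (distance of any of spare_thin, spare_thick from where it was at the start of the episode above 0.025 m).
It fails at once if A wheel in the tray is shifted by 30 mm or more (distance of any of wheel_a, wheel_b from where it was at the start of the episode above 0.03 m).
It fails at once if The pin or the wheel is dropped: it moves faster than 0.8 m/s out of the fingers ((linear speed of pin above 0.8 m/s and contact force between the fingers and pin below 0.1 N) or (linear speed of wheel above 0.8 m/s and contact force between the fingers and wheel below 0.1 N)).
It also fails if it takes over 72 s, if anything falls off the work surface, if the arm or the gripper's body presses on something with over 40 N, if the wrist force passes 120 N, or if a joint passes its speed limit or range.

## Working session

There is one attempt and no reset: what is moved stays moved. The work goes in short steps, Python scripts to look and compute and a tool call to move; the robot and the scene stay as the last step left them, time stands still between calls to the robot, and variables do not carry over. Pictures are saved under pics/ and viewed, and the job is handed in when it is done.

Besides the shell and the picture viewer there is one more tool, called as name(argument=value, ...), one argument or row to a line, values as JSON. arm_command: Moves the arm, as the interface text tells. Its arguments: {"type":"object","properties":{"targets":{"type":"array","items":{"type":"array","items":{"type":"array","items":{"type":"number"}}}},"newtons":{"type":"number"}},"required":["targets"]}

```bash
ls; mkdir -p pics; python3 - <<'E'
from cell import *
import cv2,pickle,numpy as np
print(get_obs())
for n in ("side","top"):
    c=read_camera(n); pickle.dump(c,open(n+'0.pkl','wb'))
    cv2.imwrite(f'pics/{n}0.png',c['img'][:,:,::-1]); print(n,c['K'],c['D'],c['origin'],c['attitude'])
    for t in ["sander","table_edge","bore","pin","pin_handle","wheel","rack","rack_slot","tray","tray_free","spare_thin","spare_thick","wheel_a"]:
        print(n,t,[(np.round(d['position'],1).tolist(),round(d['conf'],2)) for d in search_frame(t,n)])
E
```

```text
pics
{'time_s': 0.0, 'qpos': array([-73.56217039,  18.43997462,  -4.0174752 ,  83.17477671,
         1.29586826,  78.54078221,  -3.2612403 ]), 'joint_velocities': array([-0.04021047, -0.05834489,  0.01942011, -0.01183174, -0.00380026,
       -0.08539578,  0.0062745 ]), 'effort': array([ 2.70288738e-04, -4.91292393e+01, -4.03769631e-01, -3.12522697e+01,
       -6.38350379e-02,  4.39538970e-02,  1.65471906e-04]), 'tool_pos': array([0.17499999, 0.62537602, 0.19755256]), 'tool_rot': array([-1.79889767e+02,  5.98039607e-03,  1.64372701e+02]), 'force': array([0.54430119, 0.21420994, 0.04949619]), 'wrist_torque': array([-0.03138947, -0.03395036,  0.01073763]), 'grip_width': 0.08706698817764348}
side [[456.69695149   0.         310.654444  ]
 [  0.         456.69695149 241.1120284 ]
 [  0.           0.           1.        ]] [-0.06157764  0.          0.          0.          0.        ] [0.21748519 0.75753848 0.81554872] [-131.77720295   -1.19133718 -164.89947277]
side sander [([243.0, 245.0], 0.76)]
side table_edge [([241.5, 245.7], 0.61), ([317.9, 182.0], 0.47)]
side bore []
side pin [([303
[... 873 characters left out ...]
8696] [-167.47625536    0.21697481  -86.50496083]
top sander []
top table_edge [([330.2, 194.5], 0.89)]
top bore [([331.4, 193.1], 0.78), ([305.8, 183.4], 0.7)]
top pin [([424.3, 312.8], 0.81), ([295.8, 178.4], 0.44)]
top pin_handle [([297.5, 178.0], 0.76), ([422.1, 313.1], 0.65), ([242.5, 263.6], 0.5)]
top wheel [([483.2, 252.5], 0.94)]
top rack [([330.8, 193.9], 0.6), ([181.6, 208.5], 0.57), ([458.5, 237.5], 0.41), ([306.1, 182.2], 0.31)]
top rack_slot [([184.1, 209.8], 0.64)]
top tray [([456.5, 232.7], 0.65), ([181.6, 207.9], 0.26)]
top tray_free [([457.8, 237.4], 0.83)]
top spare_thin []
top spare_thick [([146.3, 201.7], 0.55), ([295.1, 177.8], 0.24)]
top wheel_a [([483.2, 252.5], 0.94)]
```

View pics/side0.png

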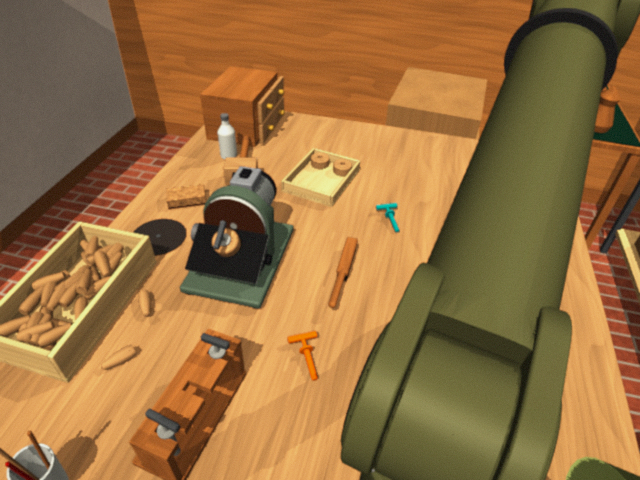

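View pics/top0.png

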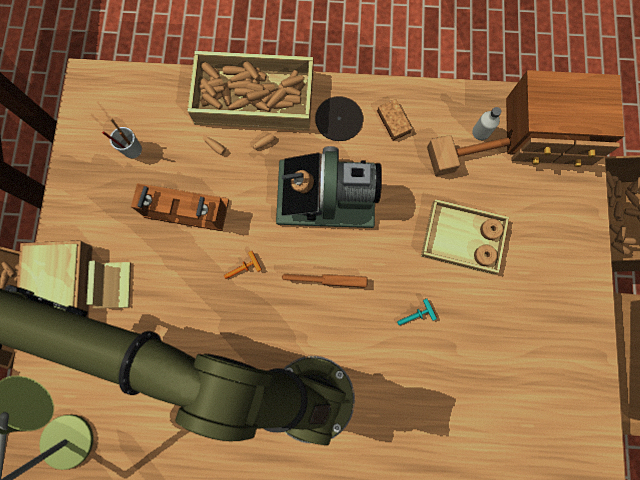

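```bash
cat > h.py <<'E'
import numpy as np,cv2,pickle
from scipy.spatial.transform import Rotation as R
def cam(c):
    Rc=R.from_euler('xyz',c['attitude'],degrees=True).as_matrix(); return Rc,np.array(c['origin'])
def cloud(c):
    h,w=c['z_map'].shape
    u,v=np.meshgrid(np.arange(w),np.arange(h))
    p=cv2.undistortPoints(np.stack([u,v],-1).reshape(-1,1,2).astype(float),c['K'],c['D']).reshape(h,w,2)
    z=c['z_map'][...,None]
    P=np.concatenate([p*z,z],-1); Rc,o=cam(c)
    return P@Rc.T+o, c['z_map']>0
def proj(c,X):
    Rc,o=cam(c); X=np.atleast_2d(X)
    r=cv2.projectPoints(((X-o)@Rc).astype(float),np.zeros(3),np.zeros(3),c['K'],c['D'])[0]
    return r.reshape(-1,2)
def ray(c,uv):
    p=cv2.undistortPoints(np.array(uv,float).reshape(-1,1,2),c['K'],c['D']).reshape(2)
    Rc,o=cam(c); d=Rc@np.array([p[0],p[1],1]); return o,d
def at_z(c,uv,z):
    o,d=ray(c,uv); return o+d*(z-o[2])/d[2]
def crop(c,x0,y0,x1,y1,f,name):
    im=cv2.resize(c['img'][y0:y1,x0:x1,::-1],None,fx=f,fy=f,interpolation=cv2.INTER_CUBIC); cv2.imwrite(name,im)
E
python3 - <<'E'
from h import *
s=pickle.load(open('side0.pkl','rb'));t=pickle.load(open('top0.pkl','rb'))
for n,c in (('s',s),('t',t)):
    P,m=cloud(c)
    b=P[m]; b=b[(abs(b[:,2])<0.02)&(b[:,0]>0.2)&(b[:,0]<.9)]
    print(n,m.mean(),np.median(b[:,2]),b[:,2].std())
    for uv in ([(340,300),(243,300),(170,400)] if n=='s' else [(445,235),(330,160),(300,215),(200,209),(440,260)]):
        q=P[uv[1]-1:uv[1]+2,uv[0]-1:uv[0]+2].reshape(-1,3);print(uv,q.mean(0).round(4),q.std(0).round(4))
crop(s,170,160,300,310,4,'pics/s1.png')
crop(t,260,135,400,240,5,'pics/t1.png')
crop(s,120,310,260,480,4,'pics/s2.png')
crop(t,120,170,250,240,6,'pics/t2.png')
crop(t,410,190,520,280,6,'pics/t3.png')
E
```

```text
s 0.9960579427083334 0.0001398985018521426 0.004254252588489193
(340, 300) [0.3077 0.1308 0.0905] [0.032  0.2216 0.2564]
(243, 300) [0.5262 0.1375 0.0274] [0.0022 0.0009 0.0027]
(170, 400) [0.5289 0.4454 0.115 ] [0.0019 0.0017 0.0012]
t 0.9959440104166667 0.0013587071530420936 0.004438378192486297
(445, 235) [ 0.4872 -0.3618  0.0093] [0.0024 0.0028 0.0037]
(330, 160) [ 0.6244 -0.01    0.2129] [0.0021 0.0022 0.0015]
(300, 215) [0.5169 0.068  0.0305] [0.0027 0.0023 0.0035]
(200, 209) [0.4856 0.3323 0.1551] [0.0025 0.0021 0.0027]
(440, 260) [ 0.4107 -0.3467  0.0141] [0.001  0.0028 0.0101]
```

View pics/s1.png

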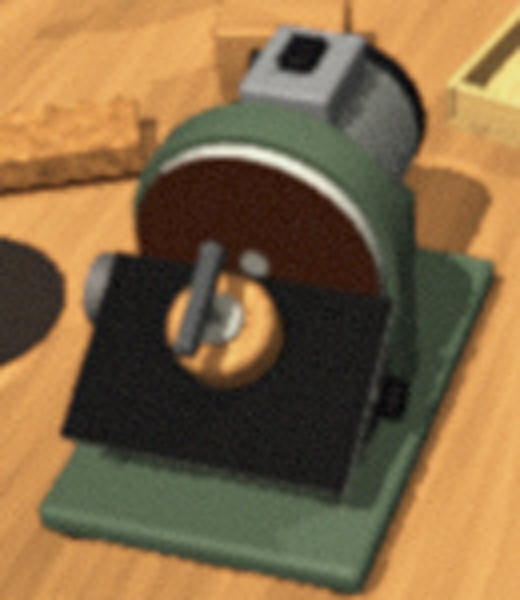

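View pics/t1.png

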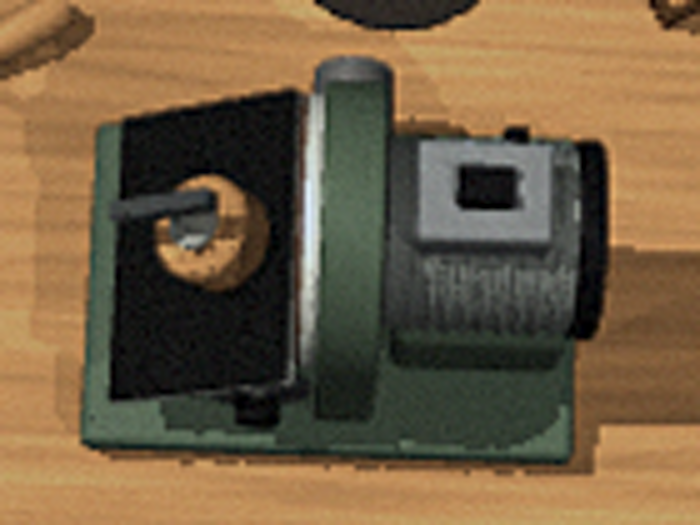

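View pics/s2.png

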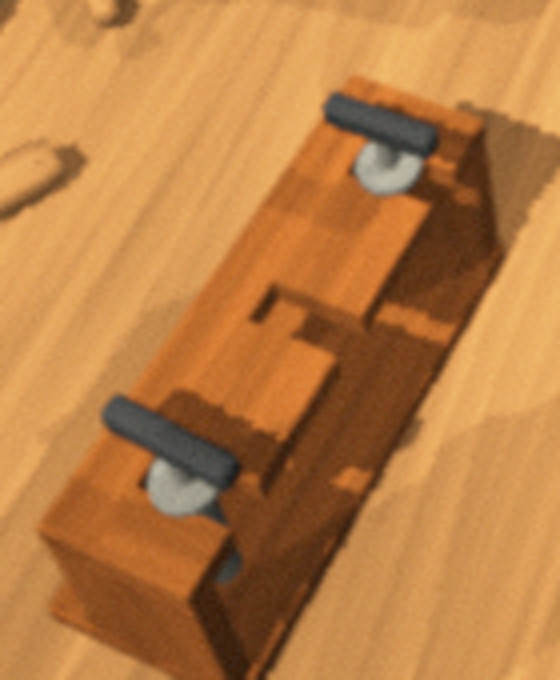

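View pics/t2.png

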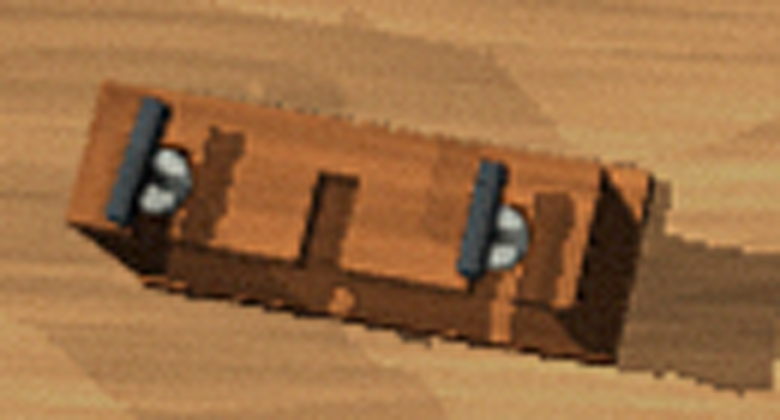

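View pics/t3.png

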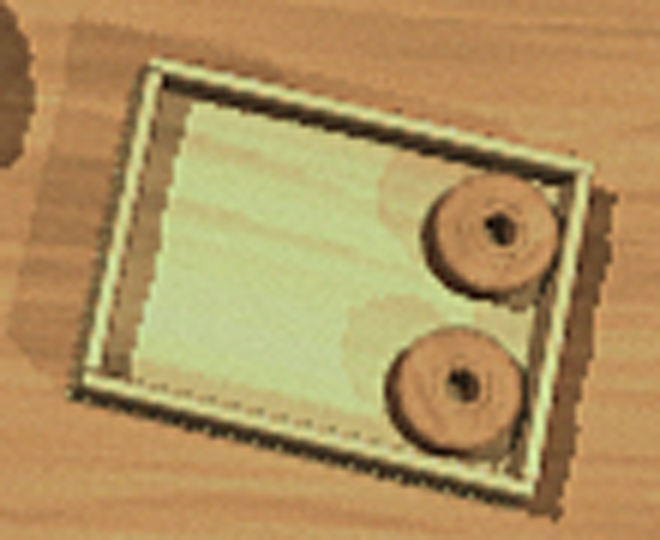

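```bash
cat > fit.py <<'E'
from h import *
from scipy.optimize import least_squares
s=pickle.load(open('side0.pkl','rb'));t=pickle.load(open('top0.pkl','rb'))
def T(p,X):
    return R.from_euler('z',p[2]).apply(X)+np.array([p[0],p[1],0])
def fit(obs,p0,name):
    f=lambda p:np.concatenate([(proj(c,T(p,np.array(X)))-uv).ravel() for c,X,uv in obs])
    r=least_squares(f,p0,loss='soft_l1'); print(name,r.x[:2].round(4),np.degrees(r.x[2]).round(2)); print(f(r.x).reshape(-1,2).round(1).tolist())
    return r.x
o=lambda l,f,x,y:np.array(l,float)/f+[x,y]
tab=np.array([[85,6,132],[-85,6,132],[-85,105.6,74.5],[85,105.6,74.5]])/1000
hb=np.array([0,73.1,168.3]); d=np.array([0,.866,-.5]); n=np.array([0,.5,.866])
ends=np.array([hb-32*d+7*n,hb+32*d+7*n])/1000
S=fit([(s,tab,o([[115,255],[390,300],[345,500],[62,435]],4,170,160)),
       (t,tab[[0,2,3]],o([[300,92],[112,398],[125,120]],5,260,135)),
       (t,ends,o([[216,198],[112,207]],5,260,135)),(s,ends,o([[212,245],[185,347]],4,170,160))],[.57,0.0,0],'sander')
K=np.array([[35,120,115],[35,-120,115],[-35,-120,115],[-35,120,115]])/1000
Rk=fit([(t,K,o([[105,82],[602,165],[575,305],[68,222]],6,120,170)),
       (s,K,o([[40,530],[352,75],[485,125],[190,600]],4,120,310))],[.5,.34,0],'rack')
Q=np.array([[85,110,40],[85,-110,40],[-85,-110,40],[-85,110,40]])/1000
Tr=fit([(t,Q,o([[152,62],[592,165],[537,495],[80,378]],6,410,190))],[.45,-.38,0],'tray')
pickle.dump((S,Rk,Tr),open('fit.pkl','wb'))
P,m=cloud(t);P2,m2=cloud(s)
# plane residuals of table
for nm,C,M,c in (('t',P,m,t),('s',P2,m2,s)):
    X=C[M]; I=c['img'][M].astype(int)
    L=R.from_euler('z',-S[2]).apply(X-[S[0],S[1],0])
    h=L[:,1]*.5+L[:,2]*.866-(.006*.5+.132*.866)
    ok=(abs(L[:,0])<.075)&(L[:,1]>.02)&(L[:,1]<.095)&(abs(h)<.01)&(I.max(1)<60)
    A=np.c_[L[ok][:,:2],np.ones(ok.sum())]; print(nm,ok.sum(),'plane off',np.median(h[ok]).round(4),np.linalg.lstsq(A,L[ok][:,2],rcond=None)[0].round(3))
    # bar
    hh=L-np.array([0,40.64,112])/1e3; a=hh@n; xx=hh[:,0]; dd=hh@d
    b=(a>.055)&(a<.08)&(abs(xx)<.03)&(abs(dd)<.045)
    print('bar',b.sum(),'x',np.percentile(xx[b],[5,50,95]).round(4),'d',np.percentile(dd[b],[3,97]).round(4),'a',np.percentile(a[b],[50,90,97]).round(4), 'slope', np.polyfit(dd[b],xx[b],1).round(4))
    w=(a>.024)&(a<.036)&(np.hypot(xx,dd)<.045)
    print('wheel',w.sum(),np.percentile(xx[w],[2,98]).round(4),np.percentile(dd[w],[2,98]).round(4),np.median(a[w]))
    Lr=R.from_euler('z',-Rk[2]).apply(X-[Rk[0],Rk[1],0]); k=(abs(Lr[:,0])<.03)&(abs(Lr[:,1])<.1)&(abs(Lr[:,2]-.115)<.012); print('rack top',np.median(Lr[k][:,2]).round(4),k.sum())
for nm,X in (('handle',T(S,hb/1e3)),('axis n',R.from_euler('z',S[2]).apply(n)),('slot',T(Rk,np.array([-.01,0,.115]))),('trayfree',T(Tr,np.array([0,.04,.008])))): print(nm,X.round(4))
def draw(c,nm):
    im=c['img'][:,:,::-1].copy(); im=cv2.resize(im,None,fx=1,fy=1)
    def pl(X,col,cl=True):
        cv2.polylines(im,[np.round(proj(c,X)*16).astype(int)],cl,col,1,cv2.LINE_AA,4)
    pl(T(S,tab),(0,255,255)); pl(T(S,ends),(0,0,255)); pl(T(Rk,K),(255,255,0)); pl(T(Tr,Q),(255,0,0))
    sl=np.array([[-35,10,115],[9,10,115],[9,-10,115],[-35,-10,115]])/1e3; pl(T(Rk,sl),(0,255,0))
    an=np.linspace(0,2*np.pi,40); W=np.array([0,40.64,112])+30*n+30*(np.cos(an)[:,None]*np.array([1,0,0])+np.sin(an)[:,None]*d); pl(T(S,W/1e3),(255,0,255))
    return im
a=draw(t,'t');b=draw(s,'s')
cv2.imwrite('pics/ov_t.png',cv2.resize(a[130:280,125:515],None,fx=2,fy=2,interpolation=cv2.INTER_CUBIC))
cv2.imwrite('pics/ov_t.png',cv2.resize(a[140:225,130:330],None,fx=4,fy=4,interpolation=cv2.INTER_CUBIC))
cv2.imwrite('pics/ov_s.png',cv2.resize(b[200:480,120:300],None,fx=2.1,fy=2.1,interpolation=cv2.INTER_CUBIC))
E
python3 fit.py
```

```text
sander [0.5881 0.0141] 1.39
[[0.4, -2.3], [0.6, -1.3], [-0.8, -3.1], [-0.8, -1.0], [-1.2, -0.2], [-0.7, 1.1], [-0.3, 0.2], [-1.5, 0.1], [-0.7, 1.5], [0.4, -2.1], [-1.0, 0.0]]
rack [0.5085 0.413 ] -6.12
[[-1.2, 0.8], [-0.3, 0.6], [-1.1, 1.3], [-1.1, 1.2], [-0.7, -0.5], [-0.1, -1.0], [-0.5, -1.9], [-0.2, -0.5]]
tray [ 0.4827 -0.4168] -10.87
[[-0.2, -1.4], [0.8, -0.6], [-0.3, 0.6], [-0.1, 1.2]]
t 880 plane off 0.0016 [-0.001 -0.578  0.137]
bar 115 x [-0.0028  0.0008  0.0083] d [-0.0311  0.0298] a [0.0723 0.0758 0.0769] slope [-0.0052  0.0018]
wheel 197 [-0.025   0.0296] [-0.0293  0.0257] 0.030674830041655343
rack top 0.1159 1156
s 1744 plane off 0.0009 [-0.001 -0.58   0.137]
bar 195 x [-0.0053 -0.0013  0.0058] d [-0.0258  0.0343] a [0.072  0.0746 0.0756] slope [-0.001  -0.0006]
wheel 313 [-0.0276  0.0276] [-0.0237  0.0322] 0.030410518223963286
rack top 0.1149 3056
handle [0.5863 0.0872 0.1683]
axis n [-0.0121  0.4999  0.866 ]
slot [0.4985 0.4141 0.115 ]
trayfree [ 0.4902 -0.3776  0.008 ]
```

View pics/ov_t.png

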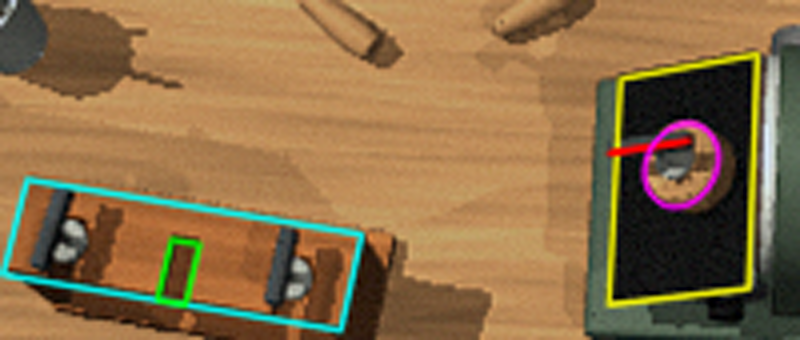

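View pics/ov_s.png

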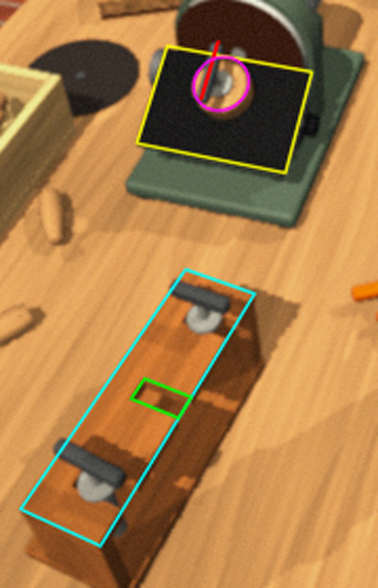

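```bash
cat >> h.py <<'E'
S,Rk,Tr=pickle.load(open('fit.pkl','rb')) 
n=np.array([0,.5,.8660254])
Rz=lambda a:R.from_euler('z',a)
nw=Rz(S[2]).apply(n)
def W(p,X): return Rz(p[2]).apply(X)+np.array([p[0],p[1],0])
def Rtool(yv,zv):
    z=np.array(zv)/np.linalg.norm(zv); x=np.cross(yv,z); x/=np.linalg.norm(x); return R.from_matrix(np.c_[x,np.cross(z,x),z])
R_s=Rtool(Rz(S[2]).apply([1,0,0]),-nw)
HB=W(S,np.array([0,73.1,168.3])/1e3)
def cur(o): return np.array(o['tool_pos']),R.from_euler('xyz',o['tool_rot'],degrees=True)
def plan(o,p,Rt):
    p0,R0=cur(o); sh=R0.inv().apply(p-p0); rv=(R0.inv()*Rt).as_rotvec(degrees=True)
    print('shift',sh.round(4),'rot',rv.round(2)); return sh,rv
E
python3 - <<'E'
from h import *
from cell import *
o=get_obs()
print(R_s.as_matrix().round(3),HB)
pre=HB+(.1-.019)*nw
plan(o,pre,R_s)
plan(o,np.array([.45,.35,.32]),R_s)
E
```

```text
[[-0.021  1.     0.012]
 [ 0.866  0.024 -0.5  ]
 [-0.5   -0.    -0.866]] [0.58632181 0.08721443 0.1683    ]
shift [-0.5293 -0.3694 -0.0398] rot [ 19.09 -25.8   71.21]
shift [-0.339  -0.1917 -0.1213] rot [ 19.09 -25.8   71.21]
```

arm_command(
  targets=[
    [[-0.02, -0.01, -0.03, 2, -2, 5, -1], [-0.05, -0.03, -0.06, 4, -5, 14, -1], [-0.09, -0.05, -0.09, 6, -8, 21, -1], [-0.13, -0.075, -0.12, 8, -10, 28, -1], [-0.17, -0.1, -0.12, 10, -13, 36, -1], [-0.21, -0.12, -0.12, 12, -15, 43, -1], [-0.25, -0.14, -0.12, 13, -18, 50, -1], [-0.29, -0.165, -0.12, 15, -21, 57, -1], [-0.32, -0.18, -0.12, 17, -23, 64, -1], [-0.34, -0.19, -0.12, 19, -26, 71, -1]],
  ],
)

```text
time_s: 2.4
tool_pos: [0.4536, 0.3485, 0.3197]
tool_rot: [179.6, 30.2, 90.9]
force: [0.2, -0.5, -0.3]
grip_width: 0.0867
```

```bash
python3 - <<'E'
from h import *
from cell import *
o=get_obs();print(o['time_s'],o['qpos'].round(1),o['tool_pos'],o['tool_rot'])
plan(o,HB+(.1-.019)*nw,R_s)
E
```

```text
2.4 [-64.1  24.7  16.8  68.1  14.5 109.8 -44. ] [0.45363213 0.34854247 0.31974803] [179.63050725  30.201683    90.93479901]
shift [-0.1518  0.1269  0.1832] rot [ 0.14  0.2  -0.39]
```

arm_command(
  targets=[
    [[-0.02, 0.015, 0.02, 0, 0, 0, -1], [-0.05, 0.04, 0.05, 0, 0, 0, -1], [-0.08, 0.07, 0.09, 0, 0, 0, -1], [-0.11, 0.095, 0.13, 0, 0, 0, -1], [-0.135, 0.115, 0.16, 0, 0, 0, -1], [-0.148, 0.124, 0.178, 0, 0, 0, -1], [-0.152, 0.127, 0.183, 0, 0, -0.4, -1], [-0.152, 0.127, 0.183, 0, 0, -0.4, -1]],
  ],
)

```text
time_s: 3.2
tool_pos: [0.5848, 0.1306, 0.2367]
tool_rot: [-179.9, 30.1, 91.9]
force: [-0.3, 0.3, 0.8]
grip_width: 0.0868
```

```bash
python3 - <<'E'
from h import *
from cell import *
o=get_obs();print(o['time_s'],o['qpos'].round(1),o['tool_pos'],o['tool_rot'],o['force'])
plan(o,HB+(-.019)*nw,R_s)
for nm in ('side','top'):
    c=read_camera(nm); pickle.dump(c,open(nm+'1.pkl','wb'))
    cv2.imwrite(f'pics/{nm}1.png',c['img'][:,:,::-1])
E
```

```text
3.2 [-49.   21.3  22.7  82.8  19.   90.9 -26.9] [0.58477642 0.13063184 0.23671342] [-179.86626349   30.12194748   91.90320655] [-0.31946108  0.32655586  0.77068972]
shift [-0.0032  0.0003  0.1   ] rot [0.12 0.12 0.44]
```

View pics/side1.png

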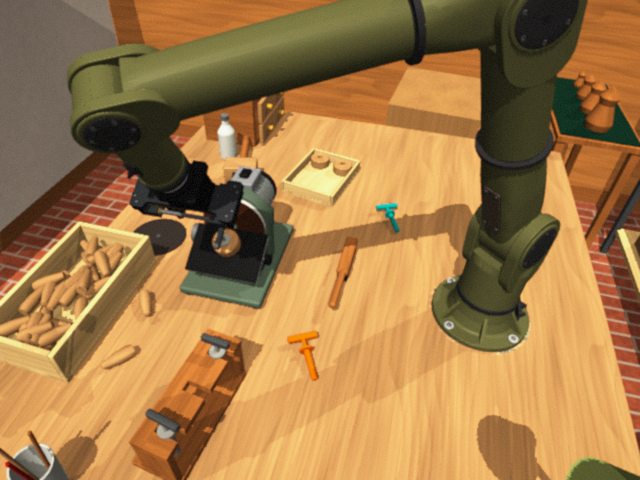

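View pics/top1.png

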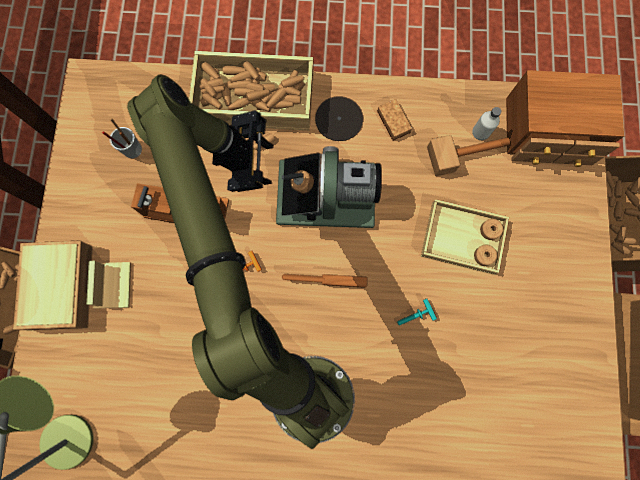

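arm_command(
  targets=[
    [[-0.001, 0, 0.015, 0, 0, 0.4, -1], [-0.002, 0, 0.035, 0, 0, 0.4, -1], [-0.003, 0, 0.055, 0, 0, 0.4, -1], [-0.003, 0, 0.07, 0, 0, 0.4, -1], [-0.003, 0, 0.08, 0, 0, 0.4, -1], [-0.003, 0, 0.088, 0, 0, 0.4, -1], [-0.003, 0, 0.095, 0, 0, 0.4, -1], [-0.003, 0, 0.1, 0, 0, 0.4, -1], [-0.003, 0, 0.1, 0, 0, 0.4, -1]],
  ],
)

```text
time_s: 4.2
tool_pos: [0.5864, 0.0787, 0.1516]
tool_rot: [179.9, 30.1, 91.6]
force: [0.9, -0.8, 0.4]
grip_width: 0.0871
```

```bash
python3 - <<'E'
from h import *
from cell import *
o=get_obs();print(o['time_s'],o['qpos'].round(1),o['tool_pos'],o['tool_rot'],o['force'])
plan(o,HB+(-.019)*nw,R_s)
for nm in ('side','top'):
    c=read_camera(nm); pickle.dump(c,open(nm+'2.pkl','wb'))
c=pickle.load(open('side2.pkl','rb'));crop(c,130,150,300,310,4,'pics/s3.png')
c=pickle.load(open('top2.pkl','rb'));crop(c,220,120,390,240,4,'pics/t4.png')
E
```

```text
4.2 [-46.4  22.   23.5  92.2  19.5  80.  -27.5] [0.5863966  0.07872979 0.15159075] [179.88946581  30.1350061   91.5500297 ] [ 0.89220228 -0.80536434  0.41331052]
shift [-0.001   0.0001  0.0003] rot [0.19 0.13 0.14]
```

View pics/s3.png

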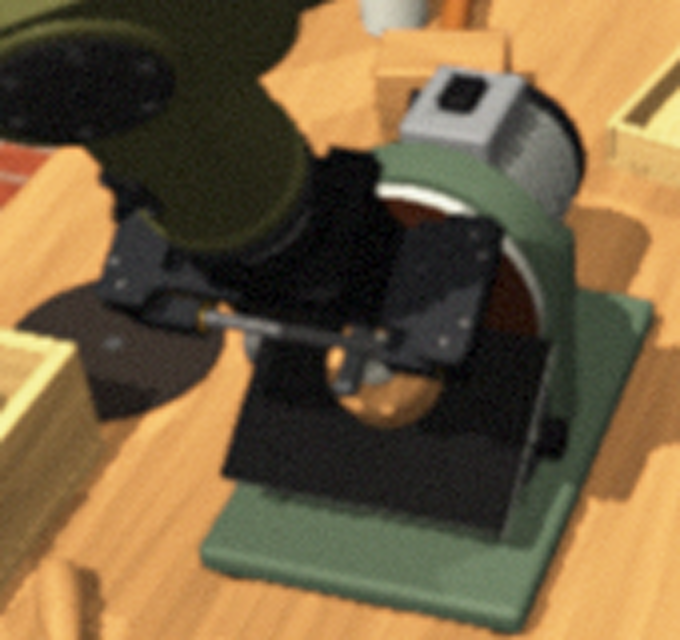

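View pics/t4.png

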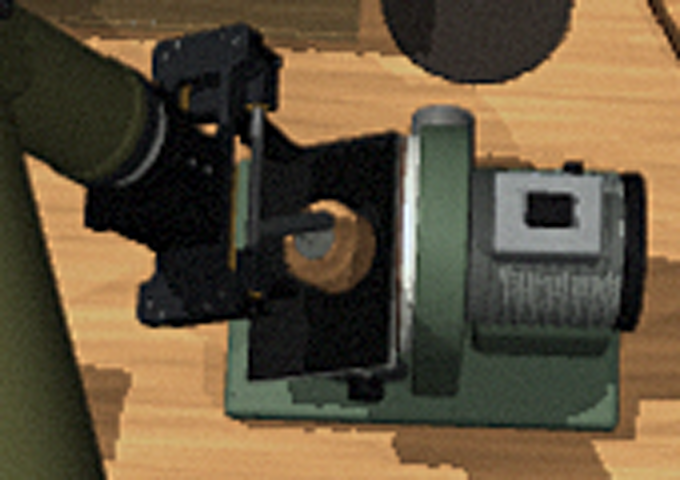

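```bash
python3 - <<'E'
from h import *
from cell import *
o=get_obs(); p,Rt=cur(o)
pts=[]
for sy in (-.0435,.0435):
    for z in (0,-.019,-.07): pts.append(p+Rt.apply([0,sy,z]))
pts.append(p); pts.append(p+Rt.apply([0,0,-.019]))
for nm,(x0,y0,x1,y1),out in (('side2',(130,150,300,310),'pics/s4.png'),('top2',(220,120,390,240),'pics/t5.png')):
    c=pickle.load(open(nm+'.pkl','rb')); im=cv2.resize(c['img'][y0:y1,x0:x1,::-1],None,fx=4,fy=4)
    im=cv2.convertScaleAbs(im,alpha=1.8,beta=20)
    q=(proj(c,pts)-[x0,y0])*4
    for i,a in enumerate(q): cv2.circle(im,tuple(int(v) for v in a),3,[(0,0,255),(0,255,0),(255,0,0)][i%3] if i<6 else (255,0,255),-1)
    cv2.imwrite(out,im)
E
```

```text
(no output)
```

View pics/s4.png

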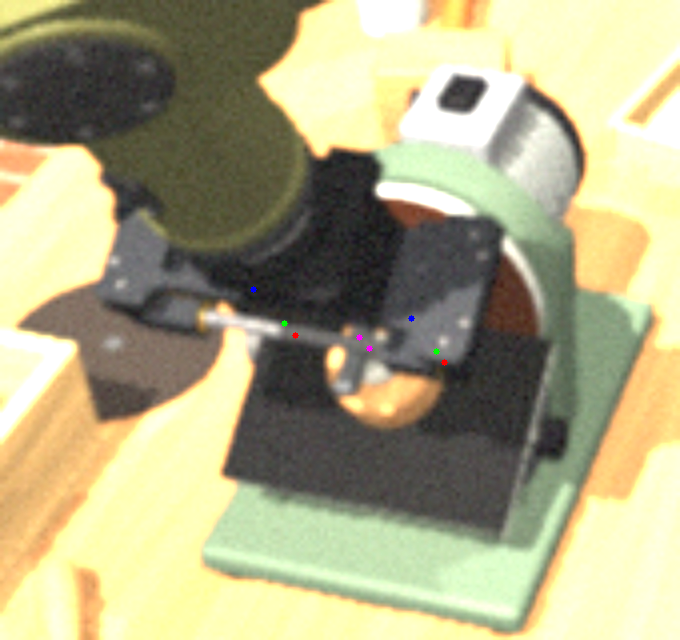

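View pics/t5.png

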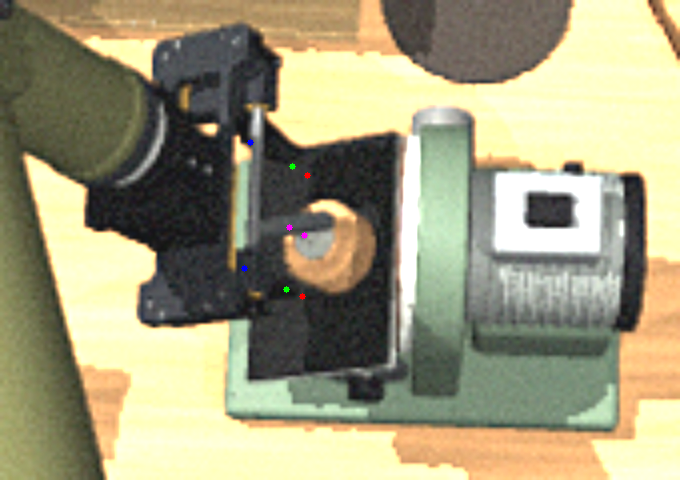

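arm_command(
  targets=[
    [[0, 0, 0, 0, 0, 0, 1], [0, 0, 0, 0, 0, 0, 1], [0, 0, 0, 0, 0, 0, 1], [0, 0, 0, 0, 0, 0, 1], [0, 0, 0, 0, 0, 0, 1], [0, 0, 0, 0, 0, 0, 1]],
  ],
  newtons=8,
)

```text
time_s: 4.9
tool_pos: [0.5866, 0.079, 0.1519]
tool_rot: [179.9, 30.1, 91.6]
force: [-0.2, -0.3, 0.1]
grip_width: 0.0469
```

```bash
cat > st.py <<'E'
from h import *
from cell import *
o=get_obs(); p,Rt=cur(o)
print('t',round(o['time_s'],2),'q',o['qpos'].round(0),'w',round(o['grip_width'],4))
print('F tool',Rt.inv().apply(o['force']).round(1),'F sander(x,d,n)',R_s.inv().apply(o['force']).round(1),'tq tool',Rt.inv().apply(o['wrist_torque']).round(2))
rel=R_s.inv().apply(p-(HB-.019*nw)); print('rel to grasp in Rs (x=-slope? y, z) mm',(rel*1e3).round(1),'twist',(R_s.inv()*Rt).as_rotvec(degrees=True).round(1))
E
python3 st.py
```

```text
t 4.9 q [-46.  22.  23.  92.  20.  80. -28.] w 0.0469
F tool [-0.3 -0.2  0.1] F sander(x,d,n) [-0.3 -0.2  0.1] tq tool [0.06 0.5  0.  ]
rel to grasp in Rs (x=-slope? y, z) mm [ 1.1  0.  -0.7] twist [-0.2 -0.1 -0.1]
```

arm_command(
  targets=[
    [[0, 0, 0, 0, 0, 0, 1], [0, 0, 0, 0, 0, 0, 1], [0, 0, 0, 0, 0, 0, 1], [0, 0, 0, 0, 0, 0, 1], [0, 0, 0, 0, 0, 0, 1], [0, 0, 0, 0, 0, 0, 1]],
  ],
  newtons=8,
)

```text
time_s: 5.5
tool_pos: [0.587, 0.0791, 0.152]
tool_rot: [179.8, 30.1, 91.5]
force: [2.0, -0.6, -1.3]
grip_width: 0.0118
```

```bash
python3 st.py
```

```text
t 5.5 q [-46.  22.  23.  92.  20.  80. -28.] w 0.0118
F tool [0.1 2.  1.5] F sander(x,d,n) [0.1 2.  1.5] tq tool [-0.35  0.52 -0.  ]
rel to grasp in Rs (x=-slope? y, z) mm [ 1.1  0.5 -0.8] twist [-0.3 -0.1 -0.1]
```

arm_command(
  targets=[
    [[0, 0, 0, 0, 0, 0, 1], [0, 0, 0, 0, 0, 0, 1], [0, 0, 0, 0, 0, 4, 1], [0, 0, 0, 0, 0, 9, 1], [0, 0, 0, 0, 0, 14, 1], [0, 0, 0, 0, 0, 19, 1], [0, 0, 0, 0, 0, 22, 1]],
  ],
  newtons=55,
)

```text
time_s: 6.2
tool_pos: [0.5865, 0.0789, 0.1521]
tool_rot: [167.5, 27.7, 66.4]
force: [1.6, -1.2, -0.3]
grip_width: 0.0099
```

```bash
python3 st.py
```

```text
t 6.2 q [-49.  22.  27.  92.  18.  80. -49.] w 0.0099
F tool [-0.2  1.8  0.9] F sander(x,d,n) [-0.9  1.5  0.9] tq tool [ 0.02  0.5  -0.36]
rel to grasp in Rs (x=-slope? y, z) mm [ 0.9 -0.1 -0.8] twist [-0.2 -0.1 22. ]
```

arm_command(
  targets=[
    [[0, 0, 0, 0, 0, -4, 1], [0, 0, -0.0002, 0, 0, -9, 1], [0, 0, -0.0004, 0, 0, -14, 1], [0, 0, -0.0006, 0, 0, -19, 1], [0, 0, -0.0008, 0, 0, -24, 1], [0, 0, -0.001, 0, 0, -29, 1], [0, 0, -0.0012, 0, 0, -34, 1], [0, 0, -0.0014, 0, 0, -39, 1], [0, 0, -0.0016, 0, 0, -44, 1]],
  ],
)

```text
time_s: 7.1
tool_pos: [0.586, 0.0792, 0.1521]
tool_rot: [-167.7, 27.7, 116.8]
force: [3.1, -2.0, -6.6]
grip_width: 0.0098
```

```bash
python3 st.py
```

```text
t 7.1 q [-44.  22.  20.  92.  21.  80.  -6.] w 0.0098
F tool [0.3 3.4 6.8] F sander(x,d,n) [1.5 3.1 6.8] tq tool [-0.85  0.65  0.36]
rel to grasp in Rs (x=-slope? y, z) mm [ 1.2 -0.5 -1. ] twist [ -0.1  -0.2 -22.3]
```

arm_command(
  targets=[
    [[0, 0, 0, 0, 0, 4, 1], [0, 0, -0.0005, 0, 0, 9, 1], [0, 0, -0.001, 0, 0, 14, 1], [0, 0, -0.0015, 0, 0, 19, 1], [0, 0, -0.002, 0, 0, 24, 1], [0, 0, -0.0025, 0, 0, 29, 1], [0, 0, -0.003, 0, 0, 34, 1], [0, 0, -0.0035, 0, 0, 39, 1], [0, 0, -0.0038, 0, 0, 44, 1]],
  ],
)

```text
time_s: 8.0
tool_pos: [0.5845, 0.0785, 0.1533]
tool_rot: [167.7, 28.0, 66.3]
force: [3.2, -6.8, -15.8]
grip_width: 0.0101
```

```bash
python3 st.py
```

```text
t 8.0 q [-49.  22.  27.  92.  18.  80. -49.] w 0.0101
F tool [ 3.   2.1 17. ] F sander(x,d,n) [ 1.9  3.  17.1] tq tool [-0.42  1.06 -0.27]
rel to grasp in Rs (x=-slope? y, z) mm [-0.  -2.  -1.7] twist [ 0.1 -0.3 22. ]
```

```bash
cat > sand.py <<'E'
from h import *
from cell import *
import sys
a0={n:pickle.load(open(n+'0.pkl','rb')) for n in ('side','top')}
for nm,rois in (('side',[(250,225,300,300),(185,270,250,305)]),('top',[(345,195,380,230),(320,150,345,160),(276,200,300,228)])):
    c=read_camera(nm); pickle.dump(c,open(nm+'9.pkl','wb'))
    A=cv2.cvtColor(a0[nm]['img'],cv2.COLOR_RGB2GRAY).astype(np.float32);B=cv2.cvtColor(c['img'],cv2.COLOR_RGB2GRAY).astype(np.float32)
    for x0,y0,x1,y1 in rois:
        print(nm,(x0,y0),np.round(cv2.phaseCorrelate(A[y0:y1,x0:x1].copy(),B[y0:y1,x0:x1].copy(),cv2.createHanningWindow((x1-x0,y1-y0),cv2.CV_32F)),2))  if 1 else 0
crop(c,220,120,390,240,4,'pics/'+sys.argv[1]+'t.png'); c=pickle.load(open('side9.pkl','rb'));crop(c,130,150,300,310,4,'pics/'+sys.argv[1]+'s.png')
E
sed -i 's/np.round(cv2.phaseCorrelate(\(.*\)),2))  if 1 else 0/cv2.phaseCorrelate(\1))/' sand.py; tail -3 sand.py|head -1; python3 sand.py tw1
```

```text
for x0,y0,x1,y1 in rois:
side (250, 225) ((-0.1906764892128905, 0.7798679622367075), 0.624817549641927)
side (185, 270) ((-0.10820072359224753, 0.057440907811059816), 0.9597052030357314)
top (345, 195) ((-0.15732335192257807, -0.05204998186589194), 1.04522384096075)
top (320, 150) ((0.6181548206828893, 0.14419490914130062), 1.1745972585678102)
top (276, 200) ((-0.07937025543990295, 0.023219929154212338), 1.0022837671968672)
```

arm_command(
  targets=[
    [[0, 0, 0, 0, 0, -4, 1], [0.0003, 0.0002, -0.0003, 0, 0, -9, 1], [0.0006, 0.0004, -0.0006, 0, 0, -14, 1], [0.0008, 0.0006, -0.0009, 0, 0, -19, 1], [0.001, 0.0008, -0.0012, 0, 0, -24, 1], [0.0013, 0.001, -0.0015, 0, 0, -29, 1], [0.0013, 0.001, -0.0018, 0, 0, -34, 1], [0.0013, 0.001, -0.0021, 0, 0, -39, 1], [0.0013, 0.001, -0.0024, 0, 0, -44, 1]],
  ],
)

```text
time_s: 9.0
tool_pos: [0.5851, 0.0796, 0.1537]
tool_rot: [-167.2, 27.8, 116.8]
force: [3.7, -9.0, -19.2]
grip_width: 0.0097
```

```bash
python3 st.py
```

```text
t 9.0 q [-44.  22.  20.  92.  21.  81.  -6.] w 0.0097
F tool [ 0.4  4.1 21.2] F sander(x,d,n) [ 1.7  3.5 21.2] tq tool [-1.16  0.69  0.31]
rel to grasp in Rs (x=-slope? y, z) mm [ 0.7 -1.4 -2.6] twist [  0.3  -0.3 -22.3]
```

arm_command(
  targets=[
    [[0, 0, 0, 0, 0, 5, 1], [0, 0, -0.0002, 0, 0, 11, 1], [0, 0, -0.0004, 0, 0, 17, 1], [0, 0, -0.0006, 0, 0, 23, 1], [0, 0, -0.0008, 0, 0, 29, 1], [0, 0.0003, -0.001, 0, 0, 35, 1], [0, 0.0006, -0.0012, 0, 0, 41, 1], [0, 0.0008, -0.0014, 0, 0, 47, 1], [0, 0.001, -0.0017, 0, 0, 52, 1], [0, 0.001, -0.0019, 0, 0, 57, 1]],
  ],
)

```text
time_s: 10.0
tool_pos: [0.5852, 0.08, 0.1552]
tool_rot: [161.6, 24.7, 52.2]
force: [2.0, -10.9, -19.1]
grip_width: 0.0098
```

```bash
python3 st.py
```

```text
t 10.0 q [-51.  23.  29.  92.  17.  80. -61.] w 0.0098
F tool [ 1.3  1.4 22. ] F sander(x,d,n) [ 0.1  1.7 22.1] tq tool [ 0.05  0.85 -0.3 ]
rel to grasp in Rs (x=-slope? y, z) mm [ 0.4 -1.3 -4.1] twist [ 0.2 -0.5 35.1]
```

arm_command(
  targets=[
    [[0, 0, 0, 0, 0, -6, 1], [0, 0, -0.0002, 0, 0, -13, 1], [0, 0, -0.0004, 0, 0, -20, 1], [0, 0, -0.0006, 0, 0, -27, 1], [0, 0, -0.0008, 0, 0, -34, 1], [0, 0, -0.001, 0, 0, -41, 1], [0, 0, -0.0013, 0, 0, -48, 1], [0, 0, -0.0016, 0, 0, -55, 1], [0, 0, -0.0018, 0, 0, -62, 1], [0, 0, -0.002, 0, 0, -70, 1]],
  ],
)

```text
time_s: 11.0
tool_pos: [0.5856, 0.0816, 0.1567]
tool_rot: [-161.0, 24.2, 130.8]
force: [2.3, -8.6, -17.9]
grip_width: 0.0101
```

```bash
python3 st.py; python3 sand.py tw2
```

```text
t 11.0 q [-42.  22.  18.  91.  21.  82.   6.] w 0.0101
F tool [ 0.   2.8 19.8] F sander(x,d,n) [ 1.5  2.1 19.8] tq tool [-1.01  0.52  0.27]
rel to grasp in Rs (x=-slope? y, z) mm [ 0.9 -0.9 -6.2] twist [  0.4  -0.3 -35.4]
side (250, 225) ((-0.2282824299827979, 0.8184432134950157), 0.7689328801472982)
side (185, 270) ((-0.2054998728571107, 0.0775981754405457), 0.9842790959425914)
top (345, 195) ((0.002022242836208221, 0.026856213858156508), 1.114823286180143)
top (320, 150) ((0.4090890981233031, 0.05639749723489018), 1.09815017414093)
top (276, 200) ((-0.1879104226964312, -0.10566792818885062), 0.9981870439317492)
```

View pics/tw2s.png

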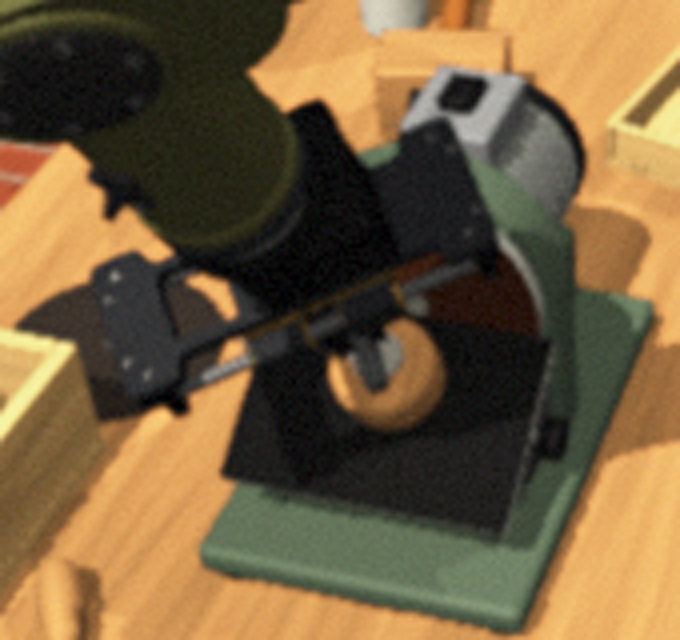

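arm_command(
  targets=[
    [[0, 0, 0, 0, 0, 6, 1], [0, 0, -0.0003, 0, 0, 13, 1], [0, 0, -0.0006, 0, 0, 20, 1], [0, 0, -0.0009, 0, 0, 27, 1], [0, 0, -0.0012, 0, 0, 34, 1], [0, 0, -0.0015, 0, 0, 41, 1], [0, 0, -0.0018, 0, 0, 48, 1], [0, 0, -0.0021, 0, 0, 55, 1], [0, 0, -0.0023, 0, 0, 62, 1], [0, 0, -0.0025, 0, 0, 70, 1]],
  ],
)

```text
time_s: 12.1
tool_pos: [0.5852, 0.0826, 0.1593]
tool_rot: [161.6, 24.6, 52.1]
force: [1.4, -9.3, -17.3]
grip_width: 0.0099
```

```bash
python3 st.py
```

```text
t 12.1 q [-51.  23.  29.  91.  18.  81. -61.] w 0.0099
F tool [ 1.3  0.6 19.6] F sander(x,d,n) [ 0.6  1.1 19.6] tq tool [ 0.18  0.75 -0.22]
rel to grasp in Rs (x=-slope? y, z) mm [ 0.5 -1.2 -8.9] twist [ 0.2 -0.5 35.2]
```

arm_command(
  targets=[
    [[0, 0, 0, 0, 0, -6, 1], [0, 0, -0.0003, 0, 0, -13, 1], [0, 0, -0.0006, 0, 0, -20, 1], [0, 0, -0.0009, 0, 0, -27, 1], [0, 0, -0.0012, 0, 0, -34, 1], [0, 0, -0.0015, 0, 0, -41, 1], [0, 0, -0.0018, 0, 0, -48, 1], [0, 0, -0.0021, 0, 0, -55, 1], [0, 0, -0.0023, 0, 0, -62, 1], [0, 0, -0.0025, 0, 0, -70, 1]],
  ],
)

```text
time_s: 13.1
tool_pos: [0.5874, 0.0875, 0.1646]
tool_rot: [-161.4, 24.2, 130.9]
force: [0.1, -1.2, -1.6]
grip_width: 0.01
```

```bash
python3 st.py
```

```text
t 13.1 q [-43.  22.  18.  90.  21.  82.   6.] w 0.01
F tool [-0.3 -0.1  2. ] F sander(x,d,n) [-0.3  0.1  2. ] tq tool [-0.38  0.38 -0.01]
rel to grasp in Rs (x=-slope? y, z) mm [  2.1   1.1 -15.9] twist [  0.   -0.2 -35.5]
```

arm_command(
  targets=[
    [[0, 0, -0.003, 0, 0, 4, 1], [0, 0, -0.007, 0, 0, 8, 1], [0, 0, -0.011, 0, 0, 12, 1], [0, 0, -0.015, 0, 0, 16, 1], [0, 0, -0.019, 0, 0, 20, 1], [0, 0, -0.023, 0, 0, 24, 1], [0, 0, -0.027, 0, 0, 28, 1], [0, 0, -0.031, 0, 0, 32, 1], [0, 0, -0.033, 0, 0, 35, 1], [0, 0, -0.033, 0, 0, 35, 1]],
  ],
)

```text
time_s: 14.1
tool_pos: [0.5874, 0.1054, 0.194]
tool_rot: [180.0, 30.1, 91.6]
force: [-0.1, -0.1, -1.9]
grip_width: 0.0097
```

```bash
python3 st.py; python3 sand.py tw3
```

```text
t 14.1 q [-47.  22.  23.  87.  19.  85. -27.] w 0.0097
F tool [ 0.8 -0.1  1.6] F sander(x,d,n) [ 0.8 -0.1  1.6] tq tool [ 0.02  0.7  -0.06]
rel to grasp in Rs (x=-slope? y, z) mm [  2.9   1.5 -50.3] twist [-0.1 -0.1 -0.2]
side (250, 225) ((-0.09013461562911829, 0.5814992916727206), 0.6641949111938477)
side (185, 270) ((-0.1201068581773157, 0.12386478568799575), 0.955272991164231)
top (345, 195) ((-0.05018826909014251, 0.08923483513217789), 1.0577370487613442)
top (320, 150) ((0.4630167491384096, -0.10518358355189772), 1.0986645302772522)
top (276, 200) ((-0.171234811102428, -0.1323968596531735), 0.9940217759874131)
```

View pics/tw3s.png

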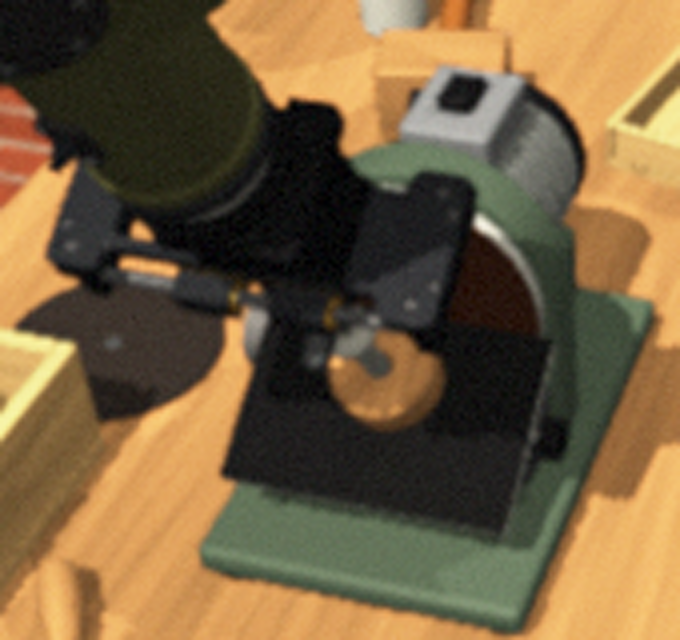

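View pics/tw3t.png

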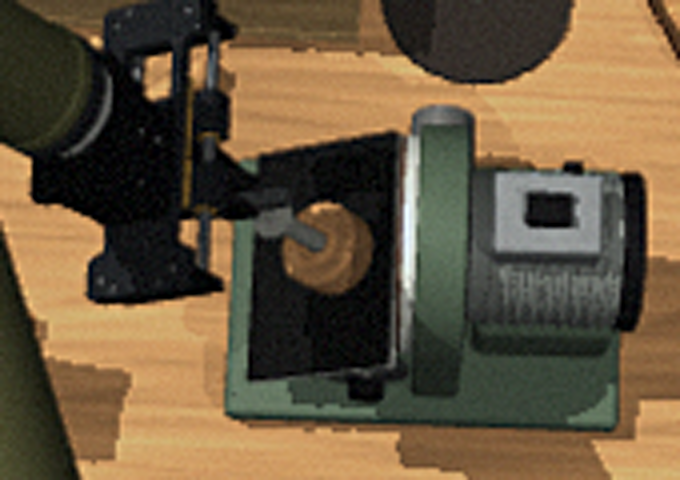

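arm_command(
  targets=[
    [[0, 0, -0.004, 0, 0, 0, 1], [0, 0, -0.009, 0, 0, 0, 1], [0, 0, -0.014, 0, 0, 0, 1], [0, 0, -0.02, 0, 0, 0, 1], [0, 0, -0.026, 0, 0, 0, 1], [0, 0, -0.035, 0, 0, 0, 1], [0, 0, -0.047, 0, 0, 0, 1], [0, 0, -0.06, 0, 0, 0, 1], [0, 0, -0.07, 0, 0, 0, 1]],
  ],
)

```text
time_s: 15.1
tool_pos: [0.5872, 0.1413, 0.2563]
tool_rot: [179.8, 30.1, 91.6]
force: [1.2, 0.2, -1.4]
grip_width: 0.0098
```

```bash
python3 st.py; python3 sand.py tw4; python3 - <<'E'
from h import *
from cell import *
o=get_obs()
# vertical tool, tool y perpendicular to bar; keep tool y = rack +? 
yv=Rz(Rk[2]).apply([0,1,0])
for y in (yv,Rz(Rk[2]).apply([1,0,0])):
    Rt=Rtool(y,[0,0,-1])
    plan(o,W(Rk,np.array([-.01,0,.115+.033-.019+.10])),Rt)
E
```

```text
t 15.1 q [-49.  22.  22.  80.  19.  93. -27.] w 0.0098
F tool [0.8 1.2 1.2] F sander(x,d,n) [0.9 1.2 1.1] tq tool [ 0.02  0.72 -0.03]
rel to grasp in Rs (x=-slope? y, z) mm [   2.8    2.2 -122.2] twist [-0.3 -0.1 -0.2]
side (250, 225) ((-0.17220285163476845, 0.5026691250869746), 0.6477922302246094)
side (185, 270) ((-0.048232447267530176, 0.038788716449509764), 1.0343986317331408)
top (345, 195) ((-0.11055837062965423, -0.01983488001492617), 1.0305009013340798)
top (320, 150) ((0.348336902941929, 0.0032943311635982298), 1.1171052827835084)
top (276, 200) ((0.03710834920275374, -0.1740319732193356), 1.003297683265474)
shift [ 0.2515 -0.081  -0.1139] rot [-21.28  24.83 -80.2 ]
shift [ 0.2515 -0.081  -0.1139] rot [ 2.31 29.95  7.59]
```

View pics/tw4s.png

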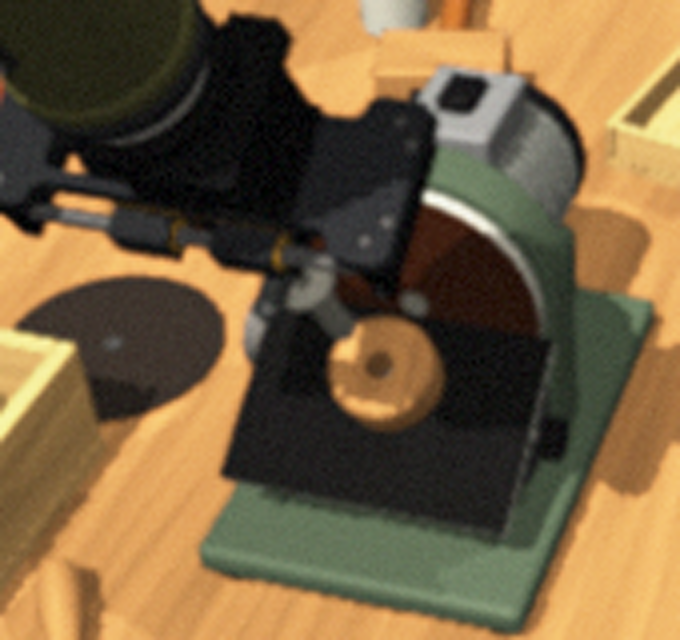

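arm_command(
  targets=[
    [[0.008, -0.004, -0.016, 0, 3, 1, 1], [0.03, -0.01, -0.035, 0.3, 6, 1.5, 1], [0.06, -0.02, -0.055, 0.6, 9, 2, 1], [0.09, -0.033, -0.075, 0.9, 13, 3, 1], [0.12, -0.044, -0.095, 1.2, 17, 4, 1], [0.15, -0.055, -0.115, 1.5, 21, 5, 1], [0.18, -0.065, -0.13, 1.8, 25, 6, 1], [0.205, -0.073, -0.145, 2, 28, 7, 1], [0.22, -0.079, -0.154, 2.3, 30, 7.6, 1], [0.2265, -0.081, -0.157, 2.3, 30, 7.6, 1]],
  ],
)

```text
time_s: 16.2
tool_pos: [0.4976, 0.4126, 0.2769]
tool_rot: [-179.9, 0.1, 83.8]
force: [0.1, -1.0, -1.4]
grip_width: 0.0097
```

```bash
cat >> h.py <<'E'
R_k=Rtool(Rz(Rk[2]).apply([1,0,0]),[0,0,-1])
E
python3 - <<'E'
from h import *
from cell import *
o=get_obs();print(o['time_s'],o['tool_pos'],o['tool_rot'],o['force'],o['qpos'].round(0))
plan(o,W(Rk,np.array([-.01,0,.115+.033-.019+.10])),R_k)
for nm in ('side','top'):
    c=read_camera(nm); pickle.dump(c,open(nm+'3.pkl','wb'))
c=pickle.load(open('side3.pkl','rb'));crop(c,80,250,270,450,3,'pics/s5.png')
c=pickle.load(open('top3.pkl','rb'));crop(c,100,120,270,250,4,'pics/t6.png')
E
```

```text
16.2 [0.49764518 0.41255418 0.27691686] [-1.79871607e+02  7.85196513e-02  8.37936659e+01] [ 0.07191312 -1.00346627 -1.371472  ] [-54.  17.  16.  77.  -5.  87. -45.]
shift [0.0017 0.0008 0.0479] rot [-0.13  0.08 -0.08]
```

View pics/s5.png

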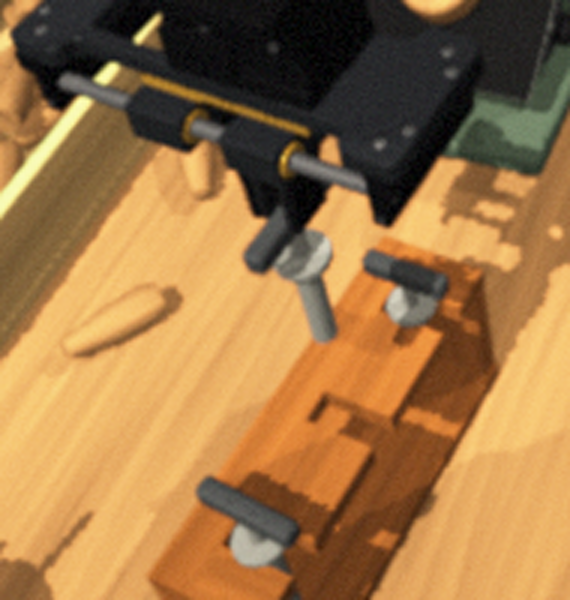

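View pics/t6.png

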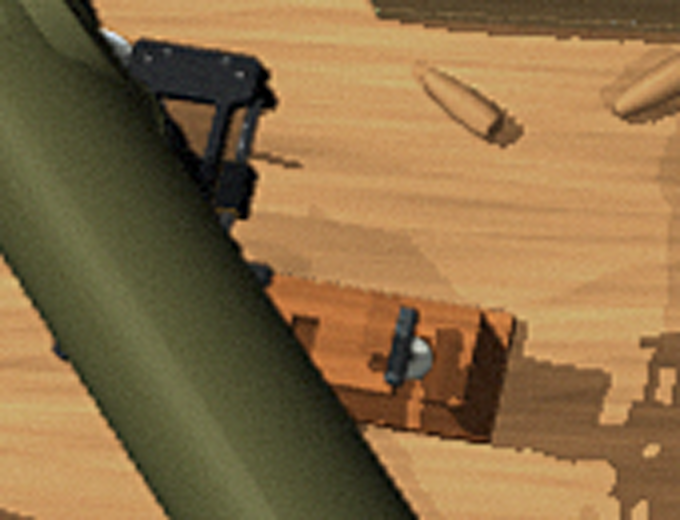

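```bash
cat > pinfit.py <<'E'
from h import *
from cell import *
from scipy.optimize import least_squares
import sys
c=pickle.load(open(sys.argv[1],'rb')); o=get_obs()
P,m=cloud(c)
p,Rt=cur(o)
L=Rt.inv().apply(P.reshape(-1,3)-p)  # tool frame; collar underside at z=+.014, foot at .080
ok=m.ravel()&(np.hypot(L[:,0],L[:,1])<.03)&(L[:,2]>.02)&(L[:,2]<.085)
X=L[ok]; print(len(X),np.percentile(X[:,2],[0,2,50,98,100]).round(4))
def f(v,Y=X):
    ax=np.array([v[2],v[3],1]);ax/=np.linalg.norm(ax); q=Y-np.array([v[0],v[1],.045]); return np.linalg.norm(q-np.outer(q@ax,ax),axis=1)-.007
Y=X[(X[:,2]>.022)&(X[:,2]<.078)]
r=least_squares(f,[0,0,0,0],args=(Y,),loss='soft_l1',f_scale=.001)
print('axis xy @z=.045 (mm)',(r.x[:2]*1e3).round(1),'tilt deg',np.degrees(r.x[2:]).round(1),'rms',np.sqrt((r.fun**2).mean()))
E
python3 pinfit.py side3.pkl
python3 - <<'E'
from h import *
from scipy.optimize import least_squares
s=pickle.load(open('side0.pkl','rb'))
P,m=cloud(s)
# side-only rack fit from clicks
K=np.array([[35,120,115],[35,-120,115],[-35,-120,115],[-35,120,115]])/1000
uv=np.array([[40,530],[352,75],[485,125],[190,600]])/4+[120,310]
for z in (0,):
    r=least_squares(lambda p:(proj(s,W(p,K))-uv).ravel(),Rk); print(r.x,Rk,r.fun.round(1))
# slot edges clicks in s2 crop via z=.115: inner back corners, front corners
for q in ([273,285],[250,318],[368,328],[338,352]):
    X=at_z(s,np.array(q)/4+[120,310],.115); print((Rz(-Rk[2]).apply(X-[Rk[0],Rk[1],0])*1e3).round(1))
crop(s,170,370,225,410,14,'pics/slot.png')
E
```

```text
195 [0.0225 0.0239 0.0484 0.0756 0.0789]
axis xy @z=.045 (mm) [ 1.2 -0.7] tilt deg [-0.1 -0. ] rms 0.0006994891413057006
[ 0.50714958  0.41423328 -0.11004562] [ 0.50849213  0.41299024 -0.10688793] [-0.5  0.3  0.5 -0.3  0.1 -1.1  0.   0.5]
[  7.7  -7.6 115. ]
[  8.2   9.7 115. ]
[-40.3  -5.3 115. ]
[-34.3   9.1 115. ]
```

View pics/slot.png

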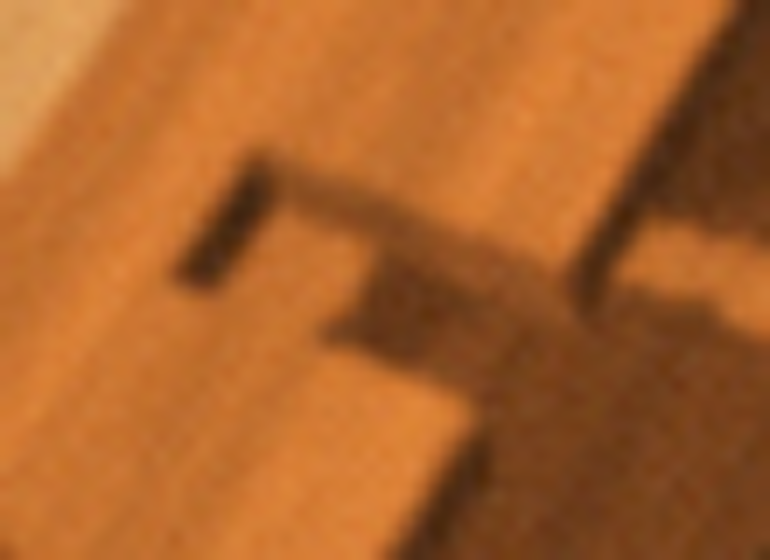

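```bash
python3 - <<'E'
from h import *
from cell import *
s=pickle.load(open('side0.pkl','rb'));t=pickle.load(open('top0.pkl','rb'))
for q in ([255,150],[175,278],[578,268],[480,402]):
    X=at_z(s,np.array(q)/14+[170,370]-.46,.115); print((Rz(-Rk[2]).apply(X-[Rk[0],Rk[1],0])*1e3).round(1))
print('top')
for q in ([320,173],[360,178],[302,266],[341,273]):
    X=at_z(t,np.array(q)/6+[120,170]-.4,.115); print((Rz(-Rk[2]).apply(X-[Rk[0],Rk[1],0])*1e3).round(1))
E
```

```text
[  9.5  -8.9 115. ]
[  9.    9.9 115. ]
[-35.3 -10.  115. ]
[-33.5  10.  115. ]
top
[ 12.2   9.3 115. ]
[ 12.9  -9.6 115. ]
[-32.8   7.5 115. ]
[-33. -11. 115.]
```

arm_command(
  targets=[
    [[0, 0, 0.01, 0, 0, 0, 1], [0.001, -0.001, 0.025, 0, 0, 0, 1], [0.001, -0.001, 0.04, 0, 0, 0, 1], [0.001, -0.001, 0.055, 0, 0, 0, 1], [0.001, -0.001, 0.067, 0, 0, 0, 1], [0.001, -0.001, 0.073, 0, 0, 0, 1], [0.001, -0.001, 0.075, 0, 0, 0, 1], [0.001, -0.001, 0.075, 0, 0, 0, 1]],
  ],
)

```text
time_s: 17.1
tool_pos: [0.4972, 0.4136, 0.2019]
tool_rot: [-179.9, 0.1, 83.8]
force: [-0.1, -0.7, -1.8]
grip_width: 0.01
```

```bash
python3 - <<'E'
from h import *
from cell import *
o=get_obs();print(o['time_s'],o['tool_pos'],o['force'])
plan(o,W(Rk,np.array([-.01,0,.129])),R_k)
c=read_camera('side'); pickle.dump(c,open('side4.pkl','wb'))
crop(c,120,310,260,450,5,'pics/s6.png')
E
python3 pinfit.py side4.pkl
```

```text
17.1 [0.49718691 0.4135682  0.20191973] [-0.13398288 -0.67225434 -1.77616611]
shift [0.0007 0.0014 0.0729] rot [-0.11  0.06 -0.1 ]
170 [0.0241 0.0266 0.0536 0.0849 0.085 ]
axis xy @z=.045 (mm) [ 0.4 -0.6] tilt deg [ 0.  -0.6] rms 0.0005796433594416855
```

View pics/s6.png

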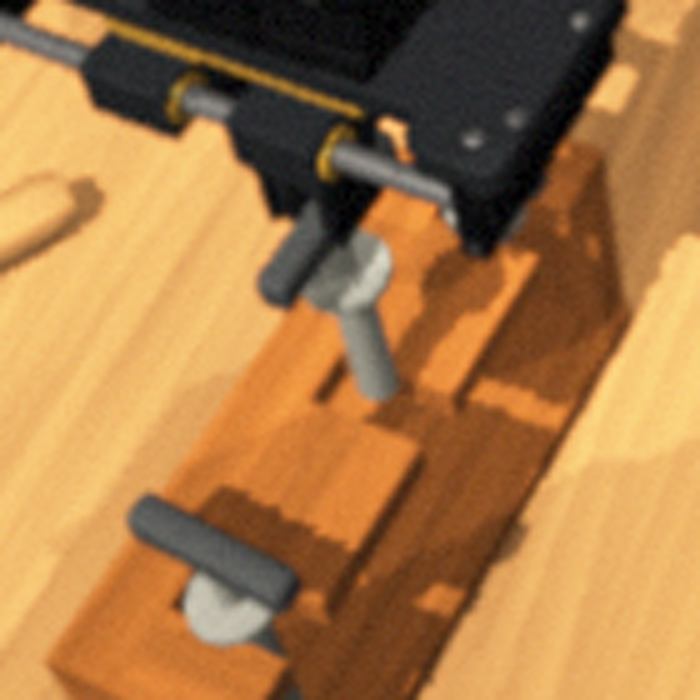

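arm_command(
  targets=[
    [[0, 0, 0.005, 0, 0, 0, 1], [0, 0, 0.012, 0, 0, 0, 1], [0, 0, 0.02, 0, 0, 0, 1], [0, 0, 0.03, 0, 0, 0, 1], [0, 0, 0.04, 0, 0, 0, 1], [0, 0, 0.05, 0, 0, 0, 1], [0, 0, 0.06, 0, 0, 0, 1], [0, 0, 0.066, 0, 0, 0, 1], [0, 0, 0.069, 0, 0, 0, 1], [0, 0, 0.07, 0, 0, 0, 1]],
  ],
)

```text
time_s: 18.15
tool_pos: [0.4969, 0.4134, 0.1315]
tool_rot: [-179.9, 0.1, 83.8]
force: [-0.5, -0.1, -0.9]
grip_width: 0.0097
```

```bash
python3 - <<'E'
from h import *
from cell import *
o=get_obs();print(o['time_s'],o['tool_pos'],o['force'])
plan(o,W(Rk,np.array([-.01,0,.129])),R_k)
c=read_camera('side'); pickle.dump(c,open('side5.pkl','wb'))
crop(c,120,330,260,450,5,'pics/s7.png')
E
```

```text
18.15 [0.49688604 0.41338938 0.1315422 ] [-0.49806594 -0.10596572 -0.94525397]
shift [0.0008 0.0016 0.0025] rot [-0.13  0.08 -0.1 ]
```

View pics/s7.png

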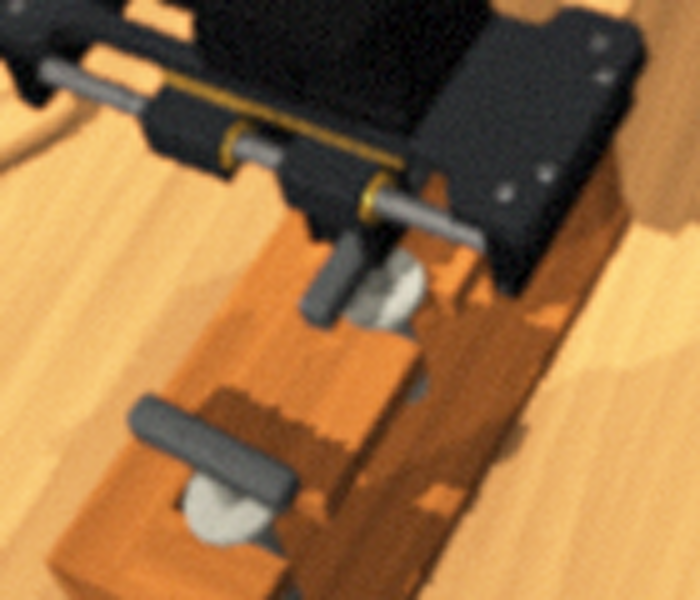

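Shank is in the slot, about 2–3 mm to go. Lower to contact.

arm_command(
  targets=[
    [[0, 0, 0.001, 0, 0, 0, 1], [0, 0, 0.0015, 0, 0, 0, 1], [0, 0, 0.002, 0, 0, 0, 1], [0, 0, 0.0025, 0, 0, 0, 1], [0, 0, 0.003, 0, 0, 0, 1]],
  ],
)

```text
time_s: 18.7
tool_pos: [0.497, 0.4135, 0.1289]
tool_rot: [-179.9, 0.1, 83.8]
force: [-1.0, -0.5, -1.1]
grip_width: 0.0102
```

arm_command(
  targets=[
    [[0, 0, 0.0005, 0, 0, 0, 1], [0, 0, 0.001, 0, 0, 0, 1], [0, 0, 0.0015, 0, 0, 0, 1], [0, 0, 0.0015, 0, 0, 0, 1]],
  ],
)

```text
time_s: 19.1
tool_pos: [0.4972, 0.4135, 0.1285]
tool_rot: [-179.9, 0.0, 83.8]
force: [-2.5, -0.7, 5.3]
grip_width: 0.0099
```

arm_command(
  targets=[
    [[0, 0, -0.0005, 0, 0, 0, 0.7], [0, 0, -0.0005, 0, 0, 0, 0.5], [0, 0, -0.0005, 0, 0, 0, 0.3], [0, 0, -0.0005, 0, 0, 0, 0.3], [0, 0, -0.0005, 0, 0, 0, 0.2], [0, 0, -0.0005, 0, 0, 0, 0.2], [0, 0, -0.0005, 0, 0, 0, 0.2]],
  ],
  newtons=10,
)

```text
time_s: 19.8
tool_pos: [0.4969, 0.4134, 0.1278]
tool_rot: [-179.9, 0.1, 83.8]
force: [0.2, -0.4, -0.9]
grip_width: 0.0347
```

```bash
python3 - <<'E'
from h import *
from cell import *
o=get_obs();print(o['time_s'],o['tool_pos'],o['force'],o['grip_width'])
c=read_camera('side'); pickle.dump(c,open('side6.pkl','wb'))
crop(c,120,330,260,450,5,'pics/s8.png')
E
```

```text
19.8 [0.49689486 0.41340525 0.12775473] [ 0.21514836 -0.3737657  -0.8844111 ] 0.03474791908311415
```

View pics/s8.png

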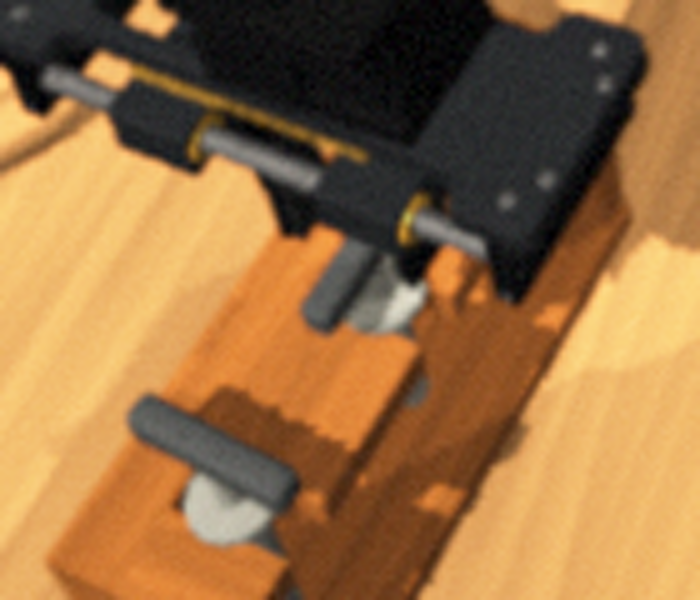

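arm_command(
  targets=[
    [[0, 0, -0.004, 0, 0, 0, 0.2], [0, 0, -0.012, 0, 0, 0, 0.1], [0, 0, -0.022, 0, 0, 0, 0], [0, 0, -0.035, 0, 0, 0, -0.5], [0, 0, -0.055, 0, 0, 0, -1], [0, 0, -0.08, 0, 0, 0, -1], [0, 0, -0.11, 0, 0, 0, -1], [0, 0, -0.135, 0, 0, 0, -1], [0, 0, -0.15, 0, 0, 0, -1]],
  ],
)

```text
time_s: 20.75
tool_pos: [0.4981, 0.4141, 0.2818]
tool_rot: [180.0, -0.1, 83.8]
force: [0.3, 0.6, 0.3]
grip_width: 0.0825
```

```bash
python3 - <<'E'
from h import *
from cell import *
o=get_obs();print(o['time_s'],o['tool_pos'],o['force'],o['grip_width'])
BO=W(S,np.array([0,40.64,112])/1e3)
n_=np.array([0,.5,.866]); d=np.array([0,.866,-.5])
for nm in ('side','top'):
    c=read_camera(nm); pickle.dump(c,open(nm+'7.pkl','wb'))
    P,m=cloud(c); L=R_s.inv().apply(P[m]-BO)*[1,1,-1]  # x=downslope, y=sander x, z=up normal
    I=c['img'][m].astype(int)
    k=(np.hypot(L[:,0],L[:,1])<.045)&(abs(L[:,2]-.03)<.006)&(I[:,0]>90)
    Y=L[k]; ctr,rad=cv2.minEnclosingCircle((Y[:,:2]*1e3).astype(np.float32))
    print(nm,k.sum(),np.percentile(Y,[2,50,98],axis=0).round(4).tolist(),ctr,rad)
plan(o,BO+.104*nw,R_s); 
c=pickle.load(open('side7.pkl','rb'));crop(c,120,170,300,450,2,'pics/s9.png');crop(c,120,330,260,450,5,'pics/s9b.png')
c=pickle.load(open('top7.pkl','rb'));crop(c,100,120,400,250,2.6,'pics/t9.png')
E
```

```text
20.75 [0.49806391 0.41409334 0.28175014] [0.28087432 0.57428735 0.3452989 ] 0.0825484016715953
side 508 [[-0.0209, -0.0285, 0.025], [0.0065, -0.0016, 0.0302], [0.0327, 0.0262, 0.0338]] (4.954597473144531, -0.38895130157470703) 31.550716400146484
top 267 [[-0.0253, -0.0257, 0.026], [-0.0001, 0.001, 0.0309], [0.027, 0.0281, 0.0351]] (2.094233274459839, 1.494576334953308) 31.36322784423828
shift [-0.2962  0.1205  0.0791] rot [ -1.94 -30.09  -7.46]
```

View pics/s9.png

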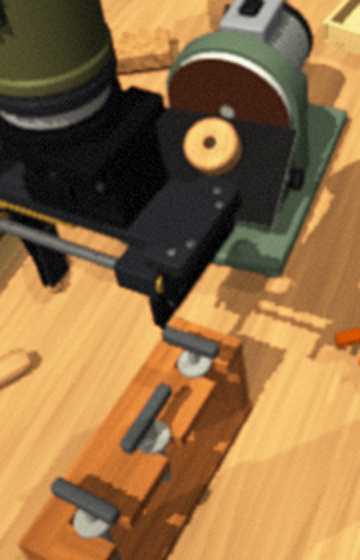

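View pics/t9.png

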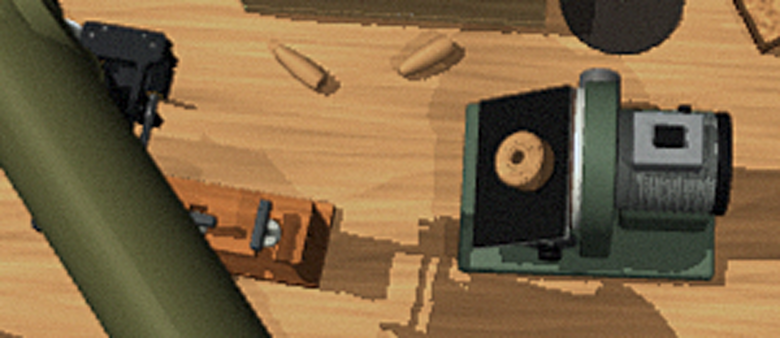

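arm_command(
  targets=[
    [[-0.02, 0.008, 0, 0, -2, -0.5, -1], [-0.055, 0.02, 0, -0.3, -6, -1.4, -1], [-0.095, 0.035, 0, -0.6, -10, -2.4, -1], [-0.135, 0.055, 0.01, -0.9, -14, -3.4, -1], [-0.175, 0.07, 0.02, -1.2, -18, -4.4, -1], [-0.215, 0.085, 0.035, -1.5, -22, -5.4, -1], [-0.25, 0.1, 0.05, -1.7, -26, -6.4, -1], [-0.275, 0.112, 0.065, -1.9, -29, -7.2, -1], [-0.29, 0.12, 0.076, -1.9, -30, -7.5, -1], [-0.296, 0.121, 0.079, -1.9, -30, -7.5, -1]],
  ],
)

```text
time_s: 21.85
tool_pos: [0.5842, 0.1034, 0.1964]
tool_rot: [-179.4, 30.3, 91.6]
force: [0.3, -0.5, -0.5]
grip_width: 0.0873
```

```bash
python3 - <<'E'
from h import *
from cell import *
o=get_obs();print(o['time_s'],o['tool_pos'],o['tool_rot'],o['force'],o['grip_width'])
BO=W(S,np.array([0,40.64,112])/1e3)+R_s.apply([.0028,.001,0])
plan(o,BO+.005*nw,R_s)
E
```

```text
21.85 [0.58423035 0.10338625 0.19638062] [-179.42492057   30.30448706   91.58627441] [ 0.26379378 -0.52712445 -0.45757748] 0.08727329056758114
shift [0.0033 0.0035 0.0924] rot [-0.48  0.31  0.17]
```

arm_command(
  targets=[
    [[0.002, 0.002, 0.012, -0.5, 0.3, 0.2, -1], [0.0033, 0.0035, 0.03, -0.5, 0.3, 0.2, -1], [0.0033, 0.0035, 0.045, -0.5, 0.3, 0.2, -1], [0.0033, 0.0035, 0.058, -0.5, 0.3, 0.2, -1], [0.0033, 0.0035, 0.068, -0.5, 0.3, 0.2, -1], [0.0033, 0.0035, 0.077, -0.5, 0.3, 0.2, -1], [0.0033, 0.0035, 0.084, -0.5, 0.3, 0.2, -1], [0.0033, 0.0035, 0.088, -0.5, 0.3, 0.2, -1], [0.0033, 0.0035, 0.09, -0.5, 0.3, 0.2, -1]],
  ],
)

```text
time_s: 22.75
tool_pos: [0.5895, 0.0638, 0.1192]
tool_rot: [179.7, 29.8, 91.3]
force: [-0.4, 0.2, 0.3]
grip_width: 0.0868
```

```bash
python3 - <<'E'
from h import *
from cell import *
o=get_obs();print(o['time_s'],o['tool_pos'],o['tool_rot'],o['force'],o['grip_width'])
BO=W(S,np.array([0,40.64,112])/1e3)+R_s.apply([.0028,.001,0])
plan(o,BO+.005*nw,R_s)
E
python3 sand.py wg1
```

```text
22.75 [0.5894722  0.06382875 0.11921028] [179.66601467  29.79373101  91.33310007] [-0.40500975  0.20263254  0.27817615] 0.08680297918215354
shift [-0.0014 -0.0016  0.0057] rot [ 0.31 -0.21 -0.05]
side (250, 225) ((-0.4887168953008292, 0.7009193325923633), 0.5655129213968912)
side (185, 270) ((0.00434680828007572, 0.2030545796373815), 1.1291370472790283)
top (345, 195) ((0.09797721404819981, -0.09490685876917482), 1.0181498807153584)
top (320, 150) ((0.44634776289723277, 0.25762278649159587), 1.1311986389160156)
top (276, 200) ((-0.15459063317181432, 0.0327958053570061), 0.9678465230597391)
```

View pics/wg1s.png

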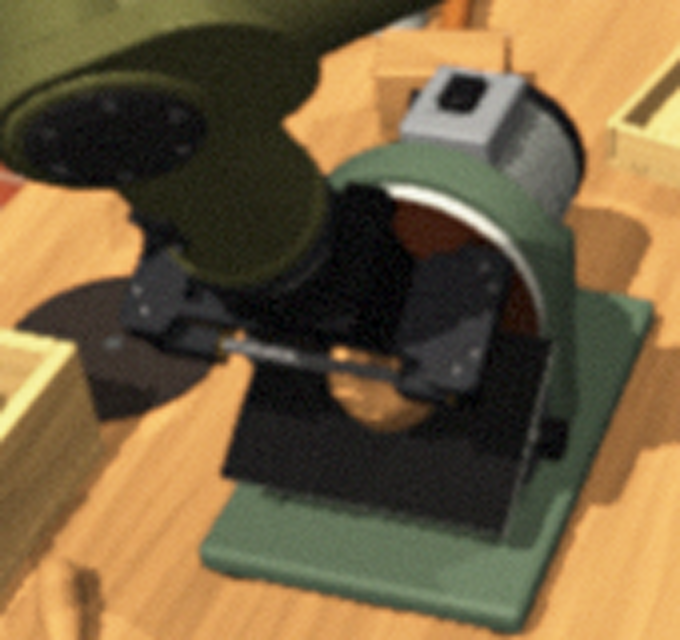

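View pics/wg1t.png

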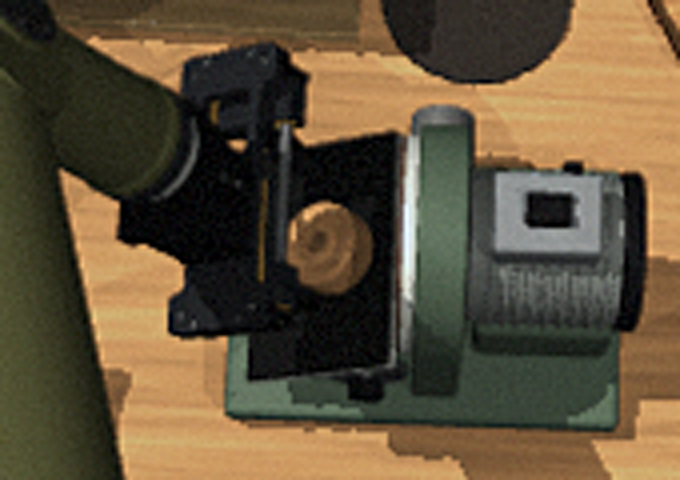

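arm_command(
  targets=[
    [[-0.0007, -0.0008, 0.0015, 0.3, -0.2, 0, -1], [-0.0014, -0.0016, 0.003, 0.3, -0.2, 0, -1], [-0.0014, -0.0016, 0.0045, 0.3, -0.2, 0, -1], [-0.0014, -0.0016, 0.0055, 0.3, -0.2, 0, -1], [-0.0014, -0.0016, 0.0055, 0.3, -0.2, 0, 0.6], [-0.0014, -0.0016, 0.0055, 0.3, -0.2, 0, 0.6], [-0.0014, -0.0016, 0.0055, 0.3, -0.2, 0, 0.6], [-0.0014, -0.0016, 0.0055, 0.3, -0.2, 0, 0.6], [-0.0014, -0.0016, 0.0055, 0.3, -0.2, 0, 0.6], [-0.0014, -0.0016, 0.0055, 0.3, -0.2, 0, 0.6]],
  ],
  newtons=12,
)

```text
time_s: 23.85
tool_pos: [0.5881, 0.0601, 0.1154]
tool_rot: [180.0, 30.0, 91.3]
force: [-0.1, -1.3, 0.7]
grip_width: 0.058
```

```bash
python3 - <<'E'
from h import *
from cell import *
o=get_obs();print(o['time_s'],o['tool_pos'],o['tool_rot'],R_s.inv().apply(o['force']),o['grip_width'])
BO=W(S,np.array([0,40.64,112])/1e3)+R_s.apply([.0028,.001,0])
plan(o,BO+.005*nw,R_s)
E
```

```text
23.85 [0.5880645  0.06006997 0.11538448] [179.9510983   29.98462855  91.3350639 ] [-1.50820606 -0.0829459   0.0639448 ] 0.05799675636893753
shift [-0.0001 -0.0001  0.0006] rot [ 0.02 -0.02 -0.05]
```

arm_command(
  targets=[
    [[0, 0, 0, 0, 0, 0, 0.8], [0, 0, 0, 0, 0, 0, 0.8], [0, 0, -0.003, 0, 0, 0, 0.8], [0, 0, -0.01, 0, 0, 0, 0.8], [0, 0, -0.02, 0, 0, 0, 0.8], [0, 0, -0.035, 0, 0, 0, 0.8], [0, 0, -0.05, 0, 0, 0, 0.8], [0, 0, -0.07, 0, 0, 0, 0.8], [0, 0, -0.09, 0, 0, 0, 0.8], [0, 0, -0.1, 0, 0, 0, 0.8]],
  ],
  newtons=28,
)

```text
time_s: 24.85
tool_pos: [0.5877, 0.1122, 0.2044]
tool_rot: [179.8, 29.9, 91.3]
force: [0.5, -0.3, -0.8]
grip_width: 0.0566
```

```bash
cat >> h.py <<'E'
R_t=Rtool(Rz(Tr[2]).apply([1,0,0]),[0,0,-1])
E
python3 - <<'E'
from h import *
from cell import *
o=get_obs();print(o['time_s'],o['tool_pos'],o['tool_rot'],o['grip_width'],o['qpos'].round(0))
TF=W(Tr,np.array([0,.045,.008]));print(TF)
# disc top etc: travel high
plan(o,np.array([.52,-.05,.36]),R_t)
plan(o,TF+[0,0,.15],R_t)
E
python3 sand.py wl
```

```text
24.85 [0.58766273 0.11219374 0.20442728] [179.7631827   29.86400996  91.34494347] 0.05660708025273509 [-48.  21.  23.  86.  19.  87. -27.]
[ 0.49115476 -0.37263978  0.008     ]
shift [-0.2167 -0.0712 -0.0553] rot [ 3.41 29.73 12.  ]
shift [-0.3953 -0.109   0.28  ] rot [ 3.41 29.73 12.  ]
side (250, 225) ((-0.08672565725270331, 0.5074551138925258), 0.7951329704284668)
side (185, 270) ((-0.02691974438980793, 0.09293064596750966), 1.041147373340748)
top (345, 195) ((0.0029824660380661783, 0.0639236050524481), 1.0025966786032106)
top (320, 150) ((0.4966987018261282, 0.20578188123517904), 1.1859814620018005)
top (276, 200) ((0.10306509914770068, 0.16858696828814423), 0.9774772511588202)
```

View pics/wls.png

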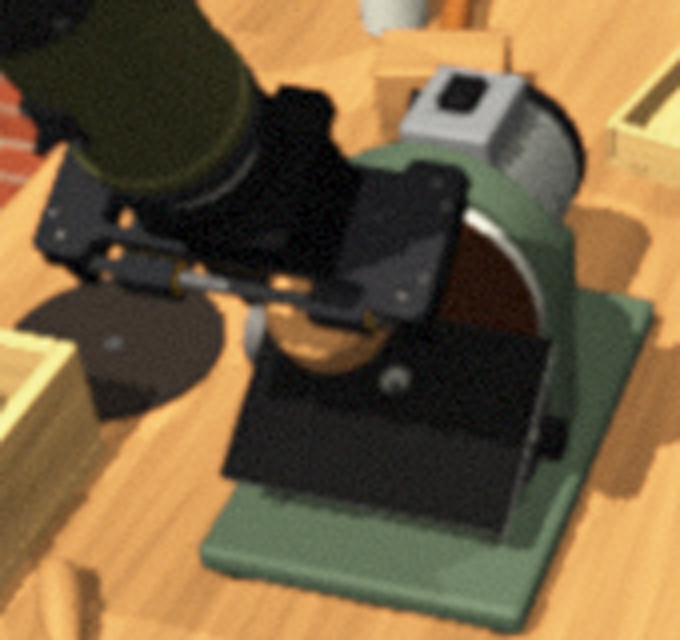

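```bash
python3 - <<'E'
from h import *
from cell import *
o=get_obs()
plan(o,np.array([.56,.10,.36]),R_t)
plan(o,np.array([.52,-.07,.37]),R_t)
E
```

```text
shift [-0.0875 -0.0274 -0.1301] rot [ 3.41 29.73 12.  ]
shift [-0.239  -0.0717 -0.0548] rot [ 3.41 29.73 12.  ]
```

arm_command(
  targets=[
    [[-0.015, -0.004, -0.025, 0, 2, 1, 0.8], [-0.035, -0.01, -0.055, 0.5, 5, 2, 0.8], [-0.055, -0.017, -0.085, 1, 8, 3.5, 0.8], [-0.075, -0.023, -0.115, 1.4, 12, 5, 0.8], [-0.0875, -0.027, -0.13, 1.8, 16, 6.5, 0.8], [-0.12, -0.037, -0.115, 2.2, 20, 8, 0.8], [-0.155, -0.047, -0.097, 2.7, 24, 9.5, 0.8], [-0.19, -0.057, -0.08, 3, 27, 11, 0.8], [-0.22, -0.066, -0.065, 3.4, 29.7, 12, 0.8], [-0.239, -0.072, -0.055, 3.4, 29.7, 12, 0.8]],
  ],
)

```text
time_s: 25.95
tool_pos: [0.517, -0.0779, 0.3693]
tool_rot: [-179.9, 0.2, 78.5]
force: [-0.4, -0.6, -0.0]
grip_width: 0.0569
```

```bash
python3 - <<'E'
from h import *
from cell import *
o=get_obs();print(o['time_s'],o['tool_pos'],o['tool_rot'],o['grip_width'],o['qpos'].round(0))
TF=W(Tr,np.array([0,.045,.008]));print(TF)
plan(o,TF+[0,0,.15],R_t)
E
```

```text
25.95 [ 0.51704135 -0.0779158   0.36933505] [-1.79905039e+02  1.62211948e-01  7.84656866e+01] 0.05688695058650862 [-29.   0.  35.  85.  -0.  95.  -5.]
[ 0.49115476 -0.37263978  0.008     ]
shift [-0.2933  0.0339  0.2121] rot [-0.1   0.16 -0.67]
```

arm_command(
  targets=[
    [[-0.02, 0.002, 0, 0, 0, 0, 0.8], [-0.06, 0.007, 0, 0, 0, 0, 0.8], [-0.105, 0.012, 0, 0, 0, -0.3, 0.8], [-0.15, 0.017, 0.01, 0, 0, -0.5, 0.8], [-0.195, 0.022, 0.04, 0, 0, -0.7, 0.8], [-0.235, 0.027, 0.08, 0, 0.2, -0.7, 0.8], [-0.27, 0.031, 0.12, 0, 0.2, -0.7, 0.8], [-0.288, 0.034, 0.16, 0, 0.2, -0.7, 0.8], [-0.293, 0.034, 0.195, 0, 0.2, -0.7, 0.8], [-0.293, 0.034, 0.212, 0, 0.2, -0.7, 0.8]],
  ],
)

```text
time_s: 26.95
tool_pos: [0.4915, -0.3667, 0.1525]
tool_rot: [-179.4, -0.1, 79.5]
force: [-0.2, 0.3, -0.8]
grip_width: 0.0569
```

```bash
python3 - <<'E'
from h import *
from cell import *
o=get_obs();print(o['time_s'],o['tool_pos'],o['tool_rot'],o['grip_width'],o['qpos'].round(0))
TF=W(Tr,np.array([0,.045,.008]))
plan(o,TF+[0,0,.004],R_t)
for nm in ('side','top'):
    c=read_camera(nm); pickle.dump(c,open(nm+'8.pkl','wb'))
    cv2.imwrite(f'pics/{nm}8.png',c['img'][:,:,::-1])
E
```

```text
26.95 [ 0.49148647 -0.36674916  0.15254801] [-1.79411052e+02 -6.49637207e-02  7.94508043e+01] 0.05689719847108449 [ -4.  20.  47.  93. -15.  74.  36.]
shift [-0.006   0.0022  0.1405] rot [-0.59 -0.06  0.32]
```

View pics/side8.png

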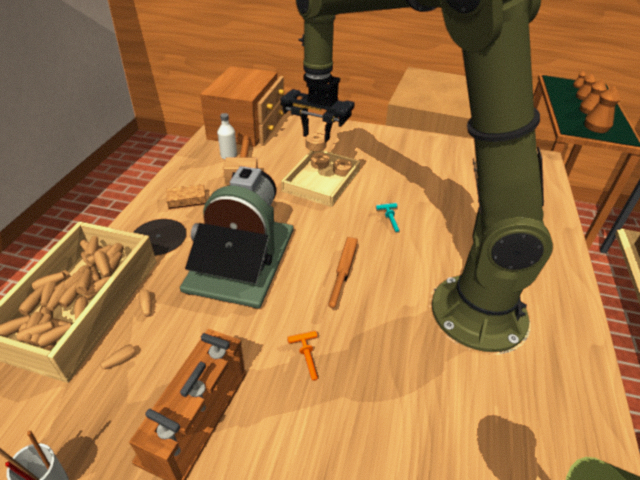

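View pics/top8.png

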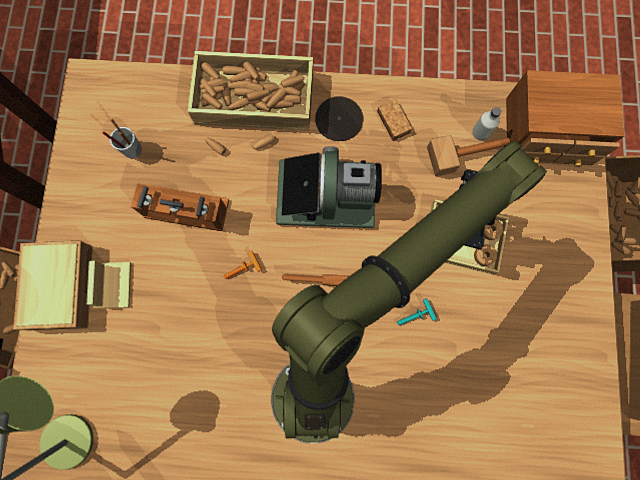

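arm_command(
  targets=[
    [[-0.002, 0.001, 0.015, -0.3, 0, 0.3, 0.8], [-0.004, 0.002, 0.035, -0.6, 0, 0.3, 0.8], [-0.006, 0.002, 0.055, -0.6, 0, 0.3, 0.8], [-0.006, 0.002, 0.075, -0.6, 0, 0.3, 0.8], [-0.006, 0.002, 0.092, -0.6, 0, 0.3, 0.8], [-0.006, 0.002, 0.107, -0.6, 0, 0.3, 0.8], [-0.006, 0.002, 0.119, -0.6, 0, 0.3, 0.8], [-0.006, 0.002, 0.127, -0.6, 0, 0.3, 0.8], [-0.006, 0.002, 0.132, -0.6, 0, 0.3, 0.8], [-0.006, 0.002, 0.133, -0.6, 0, 0.3, 0.8]],
  ],
)

```text
time_s: 28.05
tool_pos: [0.4965, -0.3721, 0.0246]
tool_rot: [179.5, -0.0, 79.4]
force: [-0.2, -0.3, -1.0]
grip_width: 0.0571
```

```bash
python3 - <<'E'
from h import *
from cell import *
o=get_obs();print(o['time_s'],o['tool_pos'],o['tool_rot'],o['grip_width'],o['force'])
TF=W(Tr,np.array([0,.045,.008]))
plan(o,TF+[0,0,.004],R_t)
c=read_camera('side'); pickle.dump(c,open('side10.pkl','wb')); crop(c,260,70,380,220,4,'pics/s10.png')
E
```

```text
28.05 [ 0.49648682 -0.37208378  0.02455265] [ 1.79542881e+02 -2.08563117e-02  7.94184819e+01] 0.057126174198386566 [-0.20178591 -0.29342125 -0.96773395]
shift [-0.0015 -0.0052  0.0125] rot [ 0.46 -0.02  0.29]
```

View pics/s10.png

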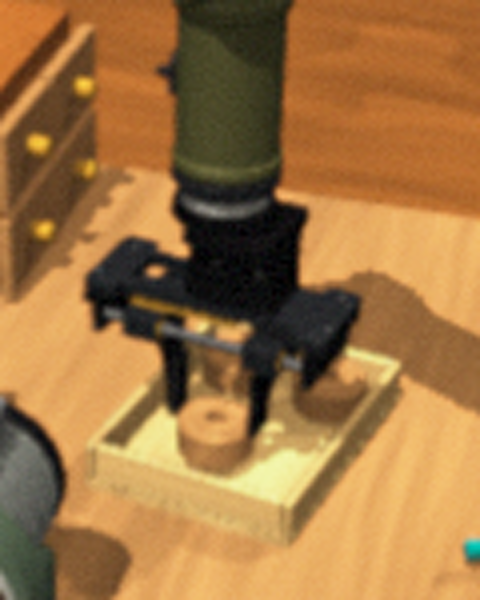

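arm_command(
  targets=[
    [[-0.001, -0.002, 0.003, 0.4, 0, 0.3, 0.8], [-0.0015, -0.005, 0.006, 0.4, 0, 0.3, 0.8], [-0.0015, -0.005, 0.008, 0.4, 0, 0.3, 0.8], [-0.0015, -0.005, 0.0095, 0.4, 0, 0.3, 0.8], [-0.0015, -0.005, 0.0105, 0.4, 0, 0.3, 0.8], [-0.0015, -0.005, 0.0105, 0.4, 0, 0.3, 0.8]],
  ],
)

```text
time_s: 28.7
tool_pos: [0.4915, -0.3726, 0.0142]
tool_rot: [179.9, -0.0, 79.1]
force: [0.4, -0.6, -1.4]
grip_width: 0.0572
```

arm_command(
  targets=[
    [[0, 0, 0.0007, 0, 0, 0, 0.8], [0, 0, 0.0014, 0, 0, 0, 0.8], [0, 0, 0.0014, 0, 0, 0, 0.8]],
  ],
)

```text
time_s: 29.0
tool_pos: [0.4915, -0.3726, 0.0128]
tool_rot: [179.9, -0.0, 79.1]
force: [0.5, 0.6, -0.4]
grip_width: 0.0574
```

arm_command(
  targets=[
    [[0, 0, 0.0005, 0, 0, 0, 0.8], [0, 0, 0.001, 0, 0, 0, 0.8], [0, 0, 0.001, 0, 0, 0, 0.8]],
  ],
)

```text
time_s: 29.3
tool_pos: [0.4916, -0.3727, 0.0123]
tool_rot: [179.9, -0.0, 79.1]
force: [-0.3, 1.3, 3.0]
grip_width: 0.057
```

Contact (3 N). Release gently.

arm_command(
  targets=[
    [[0, 0, 0, 0, 0, 0, 0.3], [0, 0, 0, 0, 0, 0, 0.2], [0, 0, 0, 0, 0, 0, 0], [0, 0, 0, 0, 0, 0, -0.5], [0, 0, 0, 0, 0, 0, -1], [0, 0, 0, 0, 0, 0, -1], [0, 0, 0, 0, 0, 0, -1], [0, 0, 0, 0, 0, 0, -1], [0, 0, 0, 0, 0, 0, -1]],
  ],
  newtons=8,
)

```text
time_s: 30.2
tool_pos: [0.4915, -0.3726, 0.0118]
tool_rot: [179.9, -0.0, 79.1]
force: [0.4, 0.2, -0.6]
grip_width: 0.0862
```

arm_command(
  targets=[
    [[0, 0, -0.003, 0, 0, 0, -1], [0, 0, -0.01, 0, 0, 0, -1], [0, 0, -0.02, 0, 0, 0, -1], [0, 0, -0.035, 0, 0, 0, -1], [0, 0, -0.055, 0, 0, 0, -1], [0, 0, -0.08, 0, 0, 0, -1], [0, 0, -0.11, 0, 0, 0, -1], [0, 0, -0.14, 0, 0, 0, -1], [0, 0, -0.17, 0, 0, 0, -1], [0, 0, -0.18, 0, 0, 0, -1]],
  ],
)

```text
time_s: 31.2
tool_pos: [0.4925, -0.3743, 0.1967]
tool_rot: [179.6, 0.1, 79.1]
force: [-0.8, 0.2, 0.0]
grip_width: 0.087
```

```bash
python3 - <<'E'
from h import *
from cell import *
o=get_obs();print(o['time_s'],o['tool_pos'],o['grip_width'],o['force'])
c=read_camera('side'); pickle.dump(c,open('side11.pkl','wb'))
t=read_camera('top'); pickle.dump(t,open('top11.pkl','wb'))
a=c['img'][140:215,270:370,::-1]; b=c['img'][320:470,130:260,::-1]
cv2.imwrite('pics/s11a.png',cv2.resize(a,None,fx=6,fy=6)); cv2.imwrite('pics/s11b.png',cv2.resize(b,None,fx=4,fy=4))
P,m=cloud(c); L=Rz(-Tr[2]).apply(P[m]-[Tr[0],Tr[1],0]); k=(abs(L[:,0])<.07)&(L[:,1]>.005)&(L[:,1]<.1)&(L[:,2]>.031)&(L[:,2]<.06)
Y=L[k]; A=np.c_[Y[:,:2],np.ones(len(Y))]; print('wheel',k.sum(),Y.mean(0).round(4),'slopes',np.degrees(np.linalg.lstsq(A,Y[:,2],rcond=None)[0][:2]).round(1),np.median(Y[:,2]))
L=Rz(-Rk[2]).apply(P[m]-[Rk[0],Rk[1],0]); k=(abs(L[:,0]+.01)<.03)&(abs(L[:,1])<.05)&(L[:,2]>.14)&(L[:,2]<.17); Y=L[k];print('bar',k.sum(),np.percentile(Y,[3,50,97],axis=0).round(4).tolist(), 'slope z/y',np.degrees(np.polyfit(Y[:,1],Y[:,2],1)[0]))
E
python3 sand.py fin
```

```text
31.2 [ 0.49248399 -0.37433775  0.19674444] 0.08695718162341018 [-0.84759901  0.15368905  0.03785774]
wheel 185 [-0.002   0.0514  0.0366] slopes [ 0.7 -0.9] 0.03683584588225786
bar 334 [[-0.0189, -0.0282, 0.1448], [-0.0153, 0.0031, 0.1539], [-0.008, 0.0317, 0.1564]] slope z/y -0.9762458417483095
side (250, 225) ((-0.08527378129667795, 0.429756273616853), 1.0227979531606037)
side (185, 270) ((-0.08861965128571825, 0.08254018403616925), 1.0199373327655556)
top (345, 195) ((-0.03277218817330052, 0.11280688846860443), 0.9815675616264343)
top (320, 150) ((0.32953281290103575, 0.11641541495756513), 1.0993924803733826)
top (276, 200) ((-0.15446977953284957, -0.006080249867608245), 0.9909973800182342)
```

View pics/s11a.png

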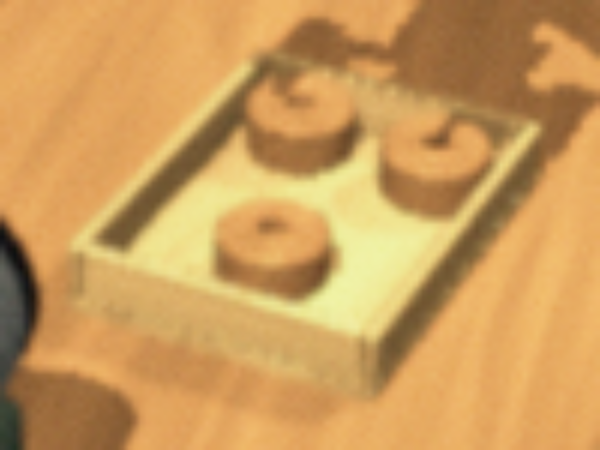

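View pics/s11b.png

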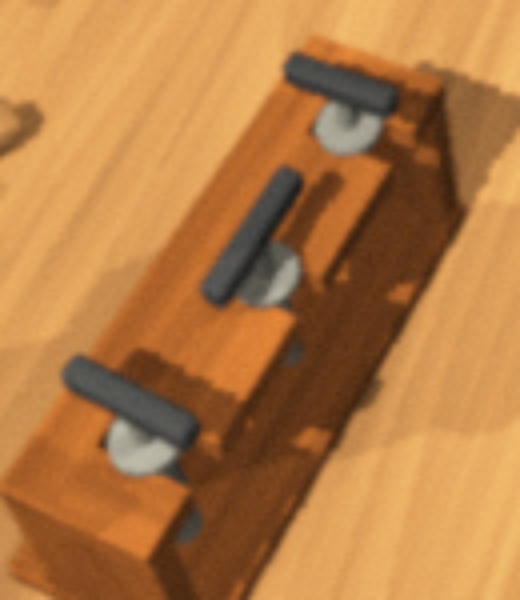

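```bash
python3 -c "
from cell import *
print(sign_off())"
```

```text
the job is handed in; nothing more can be done
None
```

The job is handed in, with the pin hung in the rack, the wheel in the tray and about 31 s of the 72 s used. No verdict was reported.

- **Pin:** I worked it free with about eight twists of 22–35° to either side while pulling at 7–22 N. The bore let go at roughly 15 mm of travel, and I then drew the pin out along its axis. It hangs by its collar in the rack's middle slot. The bar top measures about 0.155 m, as expected, and the bar is within about 1° of level. The pin stands about 3–5 mm further forward in the slot than the marked point, which is inside the allowed range.
- **Wheel:** I set it down until it touched the tray floor at 3 N, then let go. It lies flat to within about 1°. Its top is at 37 mm and its position is about (-2, 51) mm in the tray frame.
- **Sander:** The patches on its base moved no more than about 0.2 px from the start. Two patches gave larger readings: one beside the table (0.4–0.8 px) and one at the disc housing (0.3–0.6 px). Their readings showed no build-up through the job, so I put them down to shadow or arm cover rather than movement.
- **Spare pins and other wheels:** They look undisturbed in the final pictures; I did not measure them.
- **Disagreement:** The two cameras differ by up to 5 mm. For the slot I relied on the side camera alone, and for the sander and wheel I took a value in between.

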